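Butt three tacky panels tight into the drawing board's stop corner

TASK

The painter will carry one picture across the three toned panels on his drawing board, so slide them, in the left-to-right order in which they lie, into a row without gaps along the far batten, starting in the corner at the left batten. Bring each panel fully home before the next is brought up to it: square against the far batten, then sideways against the left batten or the panel already there until you feel it come up firm. The toned fields on top are still tacky, so touch only margins and sides; push gently, for the primed edges chip, and leave the pot, the tub and the brush jar where they are.

Things in the scene. Friction and masses are not known exactly. Their poses are not given: they have to be found in the camera images.
- board: plywood drawing board fixed on the bench, 420 mm (x, away from the robot) x 600 mm (y) x 12 mm thick; its upper face is 12 mm above its origin (centre of its underside). Two wooden stop battens, each 20 mm wide and standing 16 mm above the face, are screwed along its far (+x) and left (+y) edges; the near and right edges are open
- corner (a point): the inside corner where the far and left battens meet, at the level of the board's upper face. Axes parallel to the board's: x points at the far batten, y at the left batten, z up. The far batten's inner face is the plane x = 0, the left batten's the plane y = 0 of this frame; the panels lie at negative x and y
- left_panel: left of three hand-cut wooden painting panels lying flat on the board: 124 to 137 mm long (x), 87 to 103 mm wide (y), no two alike, so where it comes home must be felt; 20 mm thick, 130 to 300 g, 0.5 to 2.5 N to slide, edges chip at 45 N; pale primed margin, tacky brown field on top. Origin: centre of its underside, x along its length, roughly the board's x. Starts 35 mm or more from the next panel
- centre_panel: centre of three hand-cut wooden painting panels lying flat on the board: 124 to 137 mm long (x), 87 to 103 mm wide (y), no two alike, so where it comes home must be felt; 20 mm thick, 130 to 300 g, 0.5 to 2.5 N to slide, edges chip at 45 N; pale primed margin, tacky brown field on top. Origin: centre of its underside, x along its length, roughly the board's x. Starts 35 mm or more from the next panel
- right_panel: right of three hand-cut wooden painting panels lying flat on the board: 124 to 137 mm long (x), 87 to 103 mm wide (y), no two alike, so where it comes home must be felt; 20 mm thick, 130 to 300 g, 0.5 to 2.5 N to slide, edges chip at 45 N; pale primed margin, tacky brown field on top. Origin: centre of its underside, x along its length, roughly the board's x. Starts 35 mm or more from the next panel
- left_panel_paint: the tacky toned field on top of left panel: a brown rectangle 1.5 mm proud of the panel's top, stopping 7 mm short of its edges all round, fixed to the panel. Origin: centre of the panel's top face. Nothing of the robot may touch it
- centre_panel_paint: the tacky toned field on top of centre panel: a brown rectangle 1.5 mm proud of the panel's top, stopping 7 mm short of its edges all round, fixed to the panel. Origin: centre of the panel's top face. Nothing of the robot may touch it
- right_panel_paint: the tacky toned field on top of right panel: a brown rectangle 1.5 mm proud of the panel's top, stopping 7 mm short of its edges all round, fixed to the panel. Origin: centre of the panel's top face. Nothing of the robot may touch it
- pot: bystander: small lidded paint pot, 54 mm across, 55 mm high, on the bench to the left of the board. Origin: centre of its underside
- tub: bystander: white-lidded paint tub, 100 mm across, 110 mm high, on the bench to the right of the board. Origin: centre of its underside
- brush_jar: bystander: glass jar 76 mm across with brushes standing in it, 160 mm high in all, on the bench to the left of the board. Origin: centre of its underside
Things that resemble listed ones, but are neither listed nor needed, are in the scene too. What is shaped like the right_panel but orange is not meant.

How it is judged:
By the outcome, as a careful person would: the job done as asked, in the order asked, and still so for the second after the job is handed in, with the robot touching nothing.
It also fails if it takes over 72 s, if anything falls off the work surface, if the arm or the gripper's body presses on something with over 40 N, if the wrist force passes 120 N, or if a joint passes its speed limit or range.

ROBOT

A 6-joint arm with a two-finger parallel gripper is mounted at the origin on the work surface. World frame = base frame: x ahead of the robot, y to its left, z up, the work surface at z = 0. Lengths are in m, angles in rad, forces in N, time in s.
With the tool pointing down it reaches from about 0.4 to 0.825 m from the base axis. Payload 7 kg.
Tool frame: the origin (TCP) lies midway between the tips of the shut fingers; the grasp point (between the pads) lies 19 mm behind it; z points along the fingers, y is the line along which they close (so a half turn about z gives the same grasp; the last joint's range is limited). The gripper opens to 85 mm and grips with 20 to 120 N. Pads are 22 mm wide; open, the fingers measure 114 mm over their backs; the gripper's body (76 mm by 85 mm) begins 54 mm behind the grasp point. The pads swing forward as they close: fully open they stand 13 mm farther back than shut.
Start: joints at [0.288, 0.359, 0.012, 0, -1.224, -0.288], TCP at [0.675, -0, 0.231] pointing down, gripper open.
Joint ranges: [-3.07, 3.07], [-1.43, 2.12], [-1.02, 1.25], [-3.03, 1.67], [-3.05, -0], [-3.03, 3.03]. Speed limits (rad/s): [2.39, 2.39, 3.01, 3.14, 3.14, 3.14].

INTERFACE

Orientations are given as a unit quaternion [x, y, z, w].
In Python, from cell import readout, optics, ticket, silhouettes, landmark_of gives the robot as it stands. The module is installed in compiled form; this text tells all that it offers.
- The arm moves only by the shell command python3 -m crank 'ROWS' [FORCE]. ROWS is JSON, a list of rows, each an object of numbers: "grip": the finger opening in m, from 0 to 0.0854; "tx", "ty", "tz": the shift along the world's x, y, z in m; "roll": the turn about the world's z in degrees. A call has exactly 5 rows; each row is the pose to reach, as a shift and turn from the pose commanded when the call began; what a row does not reach only later rows make up. A row lasts 1/12 s, in which the tool goes at most 41.7 mm and 7.16 degrees, less where a joint would pass 70% of its speed; a pose out of reach is approached as far as the arm can. A call with a gripper value outside its range is refused whole. The fingers move at their own pace and stop on an object; FORCE is the grip in N (left out, the last holds). Time passes only in rows, so rows that repeat a pose let the fingers close, or fill a call up. It gives the time, the measured TCP pose, the force, the opening and the grip force at its end, in the units of the state.
- readout.state(): the state, without advancing time (a new reading comes with each control period).
- optics.camera(name): name is "scene" or "side" or "wrist"; returns a dict with "pixels" (400x640x3 uint8, red, green, blue), "depth" (400x640 float32, m along the optical axis (not along the pixel's ray), 0 where there is no reading), "intrinsics" (3x3 intrinsics, pixels), "R" (3x3) and "t" (3): a world point X has camera coordinates R X + t. Camera axes: x right, y down, z forward; pixel columns grow to the right and rows downward; lengths in m; the calibration is good to about 2 mm. The wrist camera is an equidistant fisheye: a pixel r from the principal point sees the ray r / f radians off the axis. A picture is of the moment at which its call begins.
- ticket.sign_off(): hands the job in; it is judged then, once.
Trained networks look in the newest picture that a camera, given by its name, has taken for a name from the list of things; names that differ only in an ending like _2 or _b are one class to them, and where a whole thing is asked for, a point or a joint stands for the part that bears it (a point fixed in the world has none). Each returns a list of dicts, best first, with "p" (0 to 1); they miss things now and then, are a little off and sometimes report something else, mostly with a low value. They report only what shows in the picture. A call takes as long as a camera call. They do not tell look-alikes from the thing itself.
- silhouettes(name, camera): "mask" (400x640 bool, what is visible of it) and "rect" ([left, top, right, bottom] in pixels, round what is visible of it).
- landmark_of(name, camera): "position" ([column, row] in pixels: a listed point, or the origin of a listed thing).
The state is a dict: "clock": time; "joints": joint angles; "qd": joint speeds; "effort": joint torques, N m; "tcp_pos": TCP position; "eef_rot": TCP orientation; "force": force on the tool from outside, world axes, zero at the start; "moment": the same for the moment, N m; "width": finger opening in m; "grasp_force": force on a finger pad.
Only numpy, scipy, OpenCV 4.12 (cv2) and the standard library are available. Lean on these libraries where they do the work, as an engineer would, in place of code of your own. Each camera call takes 0.05 s, during which the arm holds its last target. There are 200 camera calls.

## Working session

There is one attempt and no reset: what is moved stays moved. The work goes in short steps, Python scripts to look and compute and a shell command to move; the robot and the scene stay as the last step left them, time stands still between calls to the robot, and variables do not carry over. Pictures are saved under pics/ and viewed, at most 10 in all, crops included, and the job is handed in when it is done.

```bash
mkdir -p pics
cat > h.py <<'E'
import numpy as np, cv2
from cell import readout, optics, ticket, silhouettes, landmark_of
def world(c,uv,z=None):
    uv=np.atleast_2d(uv).astype(float); K=c["intrinsics"];R=c["R"];t=c["t"]
    d=np.c_[(uv[:,0]-K[0,2])/K[0,0],(uv[:,1]-K[1,2])/K[1,1],np.ones(len(uv))]@R
    o=-R.T@t
    return o+d*((z-o[2])/d[:,2])[:,None]
E
python3 - <<'E'
from h import *
for n in ("scene","side"):
    c=optics.camera(n); cv2.imwrite(f"pics/{n}0.png",c["pixels"][:,:,::-1])
    print(n,c["intrinsics"][0,0],(-c["R"].T@c["t"]).round(3))
    r=landmark_of("corner",n); print("corner",[(x["p"],world(c,x["position"],.012)[0].round(4),np.round(x["position"])) for x in r[:2]])
    for p in ("left_panel","centre_panel","right_panel"):
        for s in silhouettes(p,n)[:4]:
            cn=max(cv2.findContours(s["mask"].astype("uint8"),0,1)[0],key=len=lambda a:len(a)) if 0 else max(cv2.findContours(s["mask"].astype("uint8"),0,1)[0],key=cv2.contourArea)
            b=cv2.boxPoints(cv2.minAreaRect(world(c,cn[:,0],.032)[:,:2].astype("float32")))
            print(p,round(s["p"],2),s["rect"],b.round(4).tolist())
print(readout.state())
E
```

```text
File "<stdin>", line 8
    cn=max(cv2.findContours(s["mask"].astype("uint8"),0,1)[0],key=len=lambda a:len(a)) if 0 else max(cv2.findContours(s["mask"].astype("uint8"),0,1)[0],key=cv2.contourArea)
                                                                     ^
SyntaxError: invalid syntax
```

```bash
cat > look.py <<'E'
from h import *
for n in ("scene","side"):
    c=optics.camera(n); cv2.imwrite(f"pics/{n}0.png",c["pixels"][:,:,::-1])
    print(n,c["intrinsics"][0,0],(-c["R"].T@c["t"]).round(3))
    r=landmark_of("corner",n); print("corner",[(x["p"],world(c,x["position"],.012)[0].round(4),np.round(x["position"])) for x in r[:2]])
    for p in ("left_panel","centre_panel","right_panel"):
        for s in silhouettes(p,n)[:4]:
            cn=max(cv2.findContours(s["mask"].astype("uint8"),0,1)[0],key=cv2.contourArea)
            b=cv2.boxPoints(cv2.minAreaRect(world(c,cn[:,0],.032)[:,:2].astype("float32")))
            print(p,round(s["p"],2),s["rect"],b.round(4).tolist())
print(readout.state())
E
python3 look.py
```

```text
scene 388.66887839413795 [1.154 0.54  0.991]
corner [(0.81, array([0.666 , 0.2278, 0.012 ]), array([371., 270.]))]
left_panel 0.87 [351.9, 212.0, 401.2, 251.4] [[0.4830000102519989, 0.1152999997138977], [0.6233000159263611, 0.10819999873638153], [0.6284000277519226, 0.20810000598430634], [0.48809999227523804, 0.2152000069618225]]
left_panel 0.7 [248.2, 121.7, 459.5, 284.1] [[0.2533000111579895, -0.3257000148296356], [0.6833999752998352, -0.3400000035762787], [0.703499972820282, 0.2630000114440918], [0.2734000086784363, 0.27730000019073486]]
centre_panel 0.81 [304.7, 176.3, 356.8, 218.7] [[0.48820000886917114, -0.08540000021457672], [0.6287999749183655, -0.10209999978542328], [0.6424000263214111, 0.012799999676644802], [0.501800000667572, 0.029500000178813934]]
centre_panel 0.74 [247.7, 121.0, 455.9, 282.5] [[0.2549999952316284, -0.3294999897480011], [0.6840000152587891, -0.3440999984741211], [0.7046999931335449, 0.262800008058548], [0.27570000290870667, 0.2773999869823456]]
right_panel 0.68 [279.1, 252.2, 336.6, 300.0] [[0.7364000082015991, 0.07540000230073929], [0.8647000193595886, 
[... 2228 characters left out ...]
ints': array([ 2.88111678e-01,  3.58596293e-01,  1.18660335e-02, -1.71350859e-05,
       -1.22412008e+00, -2.88115530e-01]), 'qd': array([ 2.24245069e-05, -2.15364062e-03,  1.62326382e-04,  9.94496998e-04,
        7.88926421e-04, -1.09604988e-03]), 'effort': array([ 1.08610726e-03, -5.82399738e+01,  2.93425781e+01,  6.93655998e+00,
       -1.11508027e-03,  1.62823193e-05]), 'tcp_pos': array([ 6.74950576e-01, -1.25294672e-05,  2.31286743e-01]), 'eef_rot': array([-7.07103360e-01,  7.07110201e-01,  1.99658711e-05, -1.98932078e-05]), 'force': array([ 0.09199615, -0.6805765 ,  0.54053857]), 'moment': array([-0.01467543, -0.04078249, -0.00647143]), 'grasp_force': 0.0, 'width': 0.08574775212321896}
```

View pics/scene0.png

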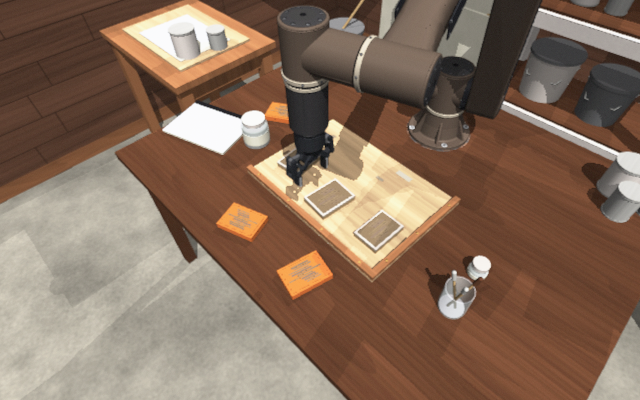

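View pics/side0.png

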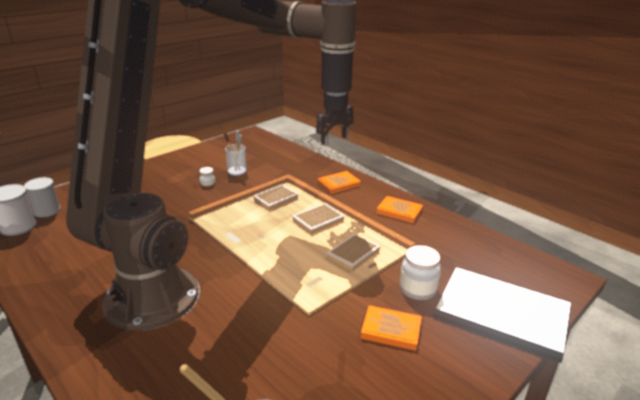

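The scene picture shows panels at about (378,230), (330,197) and (300,160, partly hidden by the gripper), with the corner at (371,270). In the side picture the panels are at (276,197), (318,218) and (353,250), and the corner is at (287,178). The orange blocks off the board are decoys. Next I'll measure from depth and look through the wrist camera.

```bash
cat > m.py <<'E'
from h import *
def cloud(n):
    c=optics.camera(n); v,u=np.mgrid[0:400,0:640]; K=c["intrinsics"]; D=c["depth"].astype(float)
    x=(u-K[0,2])/K[0,0]; y=(v-K[1,2])/K[1,1]
    if n=="wrist":
        r=np.hypot(x,y); s=np.where(r>1e-6,np.tan(np.minimum(r,1.5))/np.maximum(r,1e-6),1); x=x*s;y=y*s
    P=np.dstack([x*D,y*D,D]).reshape(-1,3); W=((P-c["t"])@c["R"]).reshape(400,640,3); W[D==0]=np.nan
    return c,W
def rects(n,lo=.0295,hi=.037):
    c,W=cloud(n); z=W[...,2]
    m=((z>lo)&(z<hi)&(W[...,0]>.25)&(W[...,0]<.67)&(abs(W[...,1])<.33)).astype("uint8")
    m=cv2.morphologyEx(m,cv2.MORPH_OPEN,np.ones((2,2)))
    k,lab,st,_=cv2.connectedComponentsWithStats(m)
    out=[]
    for i in range(1,k):
        if st[i,4]>150:
            p=W[lab==i]; (cx,cy),(w,h),a=cv2.minAreaRect(p[:,:2].astype("float32"))
            print(n,st[i,4],"c",round(cx,4),round(cy,4),"wh",round(w,4),round(h,4),"a",round(a,1),"z",np.median(p[:,2]).round(4))
    return c,W
E
python3 - <<'E'
from m import *
for n in ("scene","side","wrist"):
    c,W=rects(n)
    if n=="wrist": cv2.imwrite("pics/w0.png",c["pixels"][:,:,::-1]); print(c["intrinsics"],(-c["R"].T@c["t"]).round(3))
    z=W[...,2]; R=W
    f=(W[...,0]>.3)&(W[...,0]<.6)&(abs(W[...,1])<.3)&(z<.02); print("board z",np.nanmedian(z[f]))
    # battens at z~.028
    b=(z>.0225)&(z<.031)&(W[...,0]>.64)&(W[...,0]<.72)&(W[...,1]>-.3)&(W[...,1]<.2)
    p=W[b]; 
    if b.sum()>50:
        for lo in np.arange(-.3,.2,.1):
            q=p[(p[:,1]>lo)&(p[:,1]<lo+.1)]
            if len(q)>5: print("far",round(lo+.05,2),len(q),np.percentile(q[:,0],[5,50,95]).round(4))
    b=(z>.0225)&(z<.031)&(W[...,1]>.2)&(W[...,1]<.29)&(W[...,0]>.28)&(W[...,0]<.64); p=W[b]
    for lo in (.3,.4,.5):
        q=p[(p[:,0]>lo)&(p[:,0]<lo+.1)]
        if len(q)>5: print("left",round(lo+.05,2),len(q),np.percentile(q[:,1],[5,50,95]).round(4))
E
```

```text
scene 877 c 0.559 -0.0367 wh 0.0974 0.1404 a 83.9 z nan
scene 932 c 0.543 0.157 wh 0.0777 0.1474 a 79.5 z nan
board z 0.011493627453599643
far -0.25 134 [0.6504 0.66   0.67  ]
far -0.15 155 [0.6534 0.6647 0.6739]
far -0.05 170 [0.6585 0.6678 0.6776]
far 0.05 197 [0.6619 0.6721 0.6819]
far 0.15 219 [0.6659 0.6765 0.6859]
left 0.35 168 [0.2452 0.2558 0.2652]
left 0.45 178 [0.2405 0.2507 0.2609]
left 0.55 237 [0.2016 0.2464 0.2567]
side 432 c 0.5484 0.1504 wh 0.0903 0.1319 a 87.5 z nan
side 661 c 0.5632 -0.0459 wh 0.099 0.1402 a 82.7 z nan
side 826 c 0.5067 -0.2495 wh 0.1342 0.0893 a 5.2 z nan
board z 0.01252008867226027
far -0.25 146 [0.6479 0.6578 0.6704]
far -0.15 131 [0.651  0.6598 0.6733]
far -0.05 111 [0.6556 0.665  0.678 ]
far 0.05 97 [0.6584 0.6699 0.6821]
far 0.15 91 [0.6633 0.6728 0.6843]
left 0.35 124 [0.239  0.2489 0.2639]
left 0.45 117 [0.2353 0.2442 0.2597]
left 0.55 109 [0.2293 0.2413 0.256 ]
wrist 1355 c nan nan wh 0.0 0.0 a 0.0 z nan
wrist 9395 c 0.5612 -0.0423 wh 0.1035 0.1446 a 78.5 z nan
wrist 2905 c 0.5487 0.1005 wh 0.1415 0.2426 a 7.8 z nan
[[309.70691629   0.         320.9441361 ]
 [  0.         309.70691629 201.828134  ]
 [  0.           0.           1.        ]] [ 0.676 -0.084  0.374]
board z 0.012318224069016068
far -0.15 1556 [0.6571 0.6659 0.6757]
far -0.05 1583 [0.6603 0.67   0.6791]
far 0.05 1300 [0.6649 0.6735 0.6831]
far 0.15 930 [0.6681 0.6773 0.6866]
left 0.35 146 [0.2434 0.2498 0.2627]
left 0.55 516 [0.2344 0.2425 0.2541]
```

View pics/w0.png

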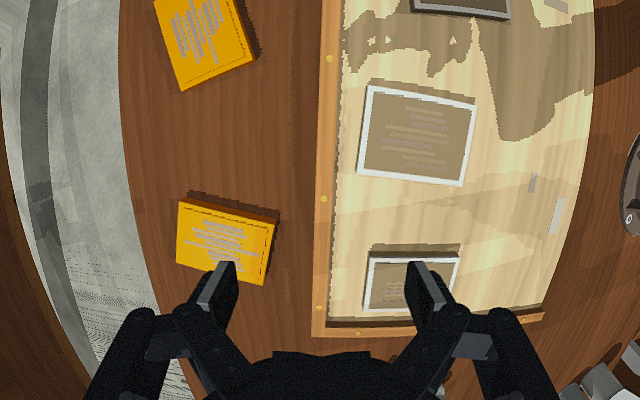

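The wrist view shows the far batten near column 328, the left panel at (412,283), the centre panel at (417,135) and the right panel at the top edge (462,5). The board's yaw is about -2.4° and the corner is near (0.669, 0.228). I'll bring the half-open fingers behind the left panel as a two-point pusher.

```bash
python3 -m crank '[{"grip":0.06,"tx":-0.028,"ty":0.0195,"tz":-0.015,"roll":7},{"grip":0.06,"tx":-0.056,"ty":0.039,"tz":-0.03,"roll":14},{"grip":0.06,"tx":-0.084,"ty":0.0585,"tz":-0.045,"roll":21},{"grip":0.06,"tx":-0.112,"ty":0.078,"tz":-0.06,"roll":28},{"grip":0.06,"tx":-0.14,"ty":0.0975,"tz":-0.075,"roll":35}]' 30
python3 -m crank '[{"grip":0.06,"tx":-0.018,"ty":0.012,"tz":-0.018,"roll":7},{"grip":0.06,"tx":-0.035,"ty":0.024,"tz":-0.036,"roll":14},{"grip":0.06,"tx":-0.052,"ty":0.036,"tz":-0.054,"roll":21},{"grip":0.06,"tx":-0.07,"ty":0.048,"tz":-0.072,"roll":28},{"grip":0.06,"tx":-0.086,"ty":0.06,"tz":-0.09,"roll":35}]'
python3 -m crank '[{"grip":0.06,"roll":7},{"grip":0.06,"roll":14,"tz":-0.01},{"grip":0.06,"tz":-0.02,"roll":17.6},{"grip":0.06,"tz":-0.025,"roll":17.6},{"grip":0.06,"tz":-0.025,"roll":17.6}]'
python3 - <<'E'
from m import *
c=optics.camera("wrist"); cv2.imwrite("pics/w1.png",c["pixels"][:,:,::-1])
from scipy.spatial.transform import Rotation as R
s=readout.state(); print(s["tcp_pos"],s["clock"],s["joints"].round(2),R.from_quat(s["eef_rot"]).as_matrix()[:,1].round(3))
E
```

```text
clock: 1.07
tcp_pos: [0.5337, 0.098, 0.1558]
eef_rot: [0.888, -0.459, 0.0, -0.0]
force: [0.3, 1.2, 0.2]
width: 0.0598
grasp_force: 0.0
clock: 1.48
tcp_pos: [0.4481, 0.158, 0.066]
eef_rot: [0.985, -0.171, 0.0, -0.0]
force: [0.2, 1.2, -0.1]
width: 0.0601
grasp_force: 0.0
[0.44451376 0.15759372 0.06280805] 1.5333 [ 0.76  0.22 -0.64 -0.   -0.72  0.48] [-0.329 -0.944  0.003]invalid input at $[0]: expected keys grip, tx, ty, tz, roll
```

View pics/w1.png

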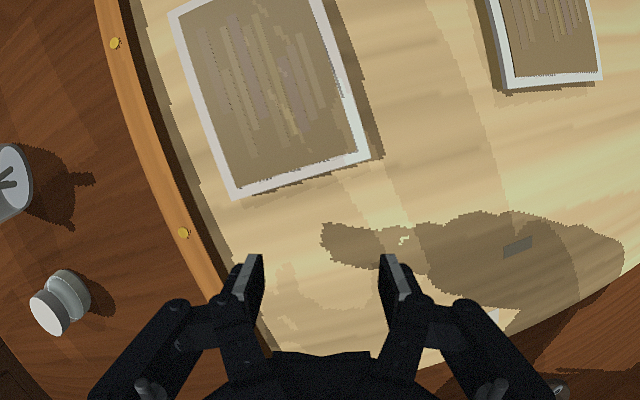

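The view shows the left panel ahead of the open fingers, its near edge running from (235,198) to (370,158), with the pot and jar clear outside the left batten. Next I'll finish the turn and lower.

```bash
python3 -m crank '[{"grip":0.06,"tx":0,"ty":0,"tz":0,"roll":7},{"grip":0.06,"tx":0,"ty":0,"tz":-0.015,"roll":14},{"grip":0.06,"tx":0,"ty":0,"tz":-0.035,"roll":17.6},{"grip":0.06,"tx":0,"ty":0,"tz":-0.045,"roll":17.6},{"grip":0.06,"tx":0,"ty":0,"tz":-0.05,"roll":17.6}]'
python3 - <<'E'
from m import *
c,W=rects("side"); u=c["R"]@np.array([.46,.158,.03])+c["t"]; K=c["intrinsics"]; p=(K@u)[:2]/u[2]; x,y=p.astype(int)
cv2.imwrite("pics/s1.png",cv2.resize(c["pixels"][y-60:y+60,x-60:x+100,::-1],None,fx=5,fy=5))
print(readout.state()["tcp_pos"],readout.state()["force"])
E
```

```text
clock: 1.95
tcp_pos: [0.4484, 0.1571, 0.0152]
eef_rot: [1.0, -0.021, -0.001, 0.001]
force: [0.2, -0.8, -0.5]
width: 0.0604
grasp_force: 0.0
side 375 c 0.5496 0.1512 wh 0.0851 0.1273 a 87.6 z nan
side 654 c 0.5574 -0.0443 wh 0.0913 0.1351 a 80.8 z nan
side 841 c 0.5072 -0.2481 wh 0.1358 0.0899 a 5.6 z nan
[0.44840662 0.15702883 0.01494754] [-0.86147621  0.52246409 -0.92018084]
```

View pics/s1.png

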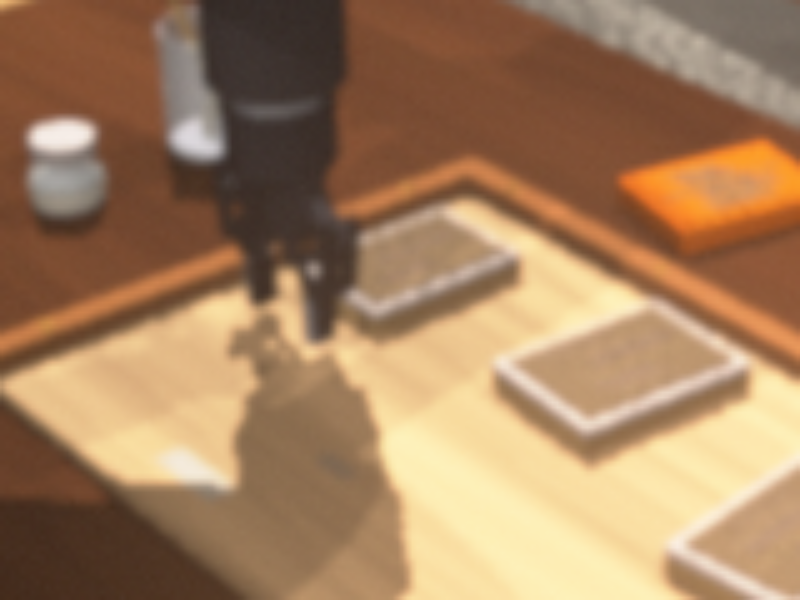

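The crop shows the fingers just above the board, behind the left panel's near edge at (360,310). I'll push it toward the far batten.

```bash
python3 -m crank '[{"grip":0.06,"tx":0.005,"ty":0,"tz":0,"roll":0},{"grip":0.06,"tx":0.01,"ty":-0.0004,"tz":0,"roll":0},{"grip":0.06,"tx":0.015,"ty":-0.0006,"tz":0,"roll":0},{"grip":0.06,"tx":0.02,"ty":-0.0008,"tz":0,"roll":0},{"grip":0.06,"tx":0.025,"ty":-0.001,"tz":0,"roll":0}]' | grep -E "tcp|force:"
python3 -m crank '[{"grip":0.06,"tx":0.005,"ty":0,"tz":0,"roll":0},{"grip":0.06,"tx":0.01,"ty":-0.0004,"tz":0,"roll":0},{"grip":0.06,"tx":0.015,"ty":-0.0006,"tz":0,"roll":0},{"grip":0.06,"tx":0.02,"ty":-0.0008,"tz":0,"roll":0},{"grip":0.06,"tx":0.025,"ty":-0.001,"tz":0,"roll":0}]' | grep -E "tcp|force:"
python3 -m crank '[{"grip":0.06,"tx":0.003,"ty":0,"tz":0,"roll":0},{"grip":0.06,"tx":0.006,"ty":-0.0002,"tz":0,"roll":0},{"grip":0.06,"tx":0.008,"ty":-0.0003,"tz":0,"roll":0},{"grip":0.06,"tx":0.010,"ty":-0.0004,"tz":0,"roll":0},{"grip":0.06,"tx":0.012,"ty":-0.0005,"tz":0,"roll":0}]' | grep -E "tcp|force:"
python3 -m crank '[{"grip":0.06,"tx":0.001,"ty":0,"tz":0,"roll":0},{"grip":0.06,"tx":0.002,"ty":0,"tz":0,"roll":0},{"grip":0.06,"tx":0.003,"ty":0,"tz":0,"roll":0},{"grip":0.06,"tx":0.004,"ty":0,"tz":0,"roll":0},{"grip":0.06,"tx":0.005,"ty":0,"tz":0,"roll":0}]' | grep -E "tcp|force:"
```

```text
tcp_pos: [0.475, 0.1567, 0.0169]
force: [-0.6, -0.7, 0.2]
grasp_force: 0.0
tcp_pos: [0.4994, 0.1554, 0.0163]
force: [-1.3, 0.5, 0.5]
grasp_force: 0.6
tcp_pos: [0.511, 0.1549, 0.0162]
force: [-0.5, 0.1, -0.2]
grasp_force: 0.3
tcp_pos: [0.516, 0.155, 0.0163]
force: [-0.4, -0.0, -0.9]
grasp_force: 0.3
```

```bash
for i in 1; do python3 -m crank '[{"grip":0.06,"tx":0.001,"ty":0,"tz":0,"roll":0},{"grip":0.06,"tx":0.002,"ty":0,"tz":0,"roll":0},{"grip":0.06,"tx":0.003,"ty":0,"tz":0,"roll":0},{"grip":0.06,"tx":0.004,"ty":0,"tz":0,"roll":0},{"grip":0.06,"tx":0.004,"ty":0,"tz":0,"roll":0}]' | grep -E "tcp|force:"; done
python3 - <<'E'
from m import *
c,W=rects("scene"); c,W=rects("side")
print(readout.state()["force"])
E
```

```text
tcp_pos: [0.5202, 0.155, 0.0163]
force: [0.9, 0.1, 0.1]
grasp_force: 0.0
scene 596 c 0.5075 -0.2394 wh 0.1304 0.0852 a 6.0 z nan
scene 897 c 0.5609 -0.0371 wh 0.0931 0.1363 a 83.3 z nan
scene 965 c 0.5872 0.159 wh 0.0841 0.1414 a 87.0 z nan
side 267 c 0.6056 0.1289 wh 0.1392 0.0777 a 36.8 z nan
side 642 c 0.56 -0.0455 wh 0.0976 0.1411 a 83.0 z nan
side 834 c 0.5057 -0.2552 wh 0.1339 0.0903 a 9.8 z nan
[0.00182245 0.65122859 0.39971393]
```

```bash
python3 -m crank '[{"grip":0.06,"tx":0.0005,"ty":0,"tz":0,"roll":0},{"grip":0.06,"tx":0.001,"ty":0,"tz":0,"roll":0},{"grip":0.06,"tx":0.0015,"ty":0,"tz":0,"roll":0},{"grip":0.06,"tx":0.002,"ty":0,"tz":0,"roll":0},{"grip":0.06,"tx":0.0025,"ty":0,"tz":0,"roll":0}]' | grep -E "tcp|force:"
python3 -m crank '[{"grip":0.06,"tx":0.0005,"ty":0,"tz":0,"roll":0},{"grip":0.06,"tx":0.001,"ty":0,"tz":0,"roll":0},{"grip":0.06,"tx":0.0015,"ty":0,"tz":0,"roll":0},{"grip":0.06,"tx":0.002,"ty":0,"tz":0,"roll":0},{"grip":0.06,"tx":0.0025,"ty":0,"tz":0,"roll":0}]' | grep -E "tcp|force:"
```

```text
tcp_pos: [0.5224, 0.1549, 0.0163]
force: [-1.4, -0.1, 0.5]
grasp_force: 0.6
tcp_pos: [0.525, 0.155, 0.0163]
force: [-0.6, 0.7, 0.5]
grasp_force: 0.6
```

```bash
python3 -m crank '[{"grip":0.06,"tx":0.0005,"ty":0,"tz":0,"roll":0},{"grip":0.06,"tx":0.001,"ty":0,"tz":0,"roll":0},{"grip":0.06,"tx":0.0015,"ty":0,"tz":0,"roll":0},{"grip":0.06,"tx":0.002,"ty":0,"tz":0,"roll":0},{"grip":0.06,"tx":0.002,"ty":0,"tz":0,"roll":0}]' | grep -E "tcp|force:"
python3 -m crank '[{"grip":0.06,"tx":0.0005,"ty":0,"tz":0,"roll":0},{"grip":0.06,"tx":0.001,"ty":0,"tz":0,"roll":0},{"grip":0.06,"tx":0.0015,"ty":0,"tz":0,"roll":0},{"grip":0.06,"tx":0.002,"ty":0,"tz":0,"roll":0},{"grip":0.06,"tx":0.002,"ty":0,"tz":0,"roll":0}]' | grep -E "tcp|force:"
```

```text
tcp_pos: [0.5271, 0.155, 0.0163]
force: [-1.3, -0.0, -0.1]
grasp_force: 0.3
tcp_pos: [0.5287, 0.1549, 0.0162]
force: [-2.1, 0.1, 0.7]
grasp_force: 1.3
```

```bash
python3 -m crank '[{"grip":0.06,"tx":0.0005,"ty":0,"tz":0,"roll":0},{"grip":0.06,"tx":0.001,"ty":0,"tz":0,"roll":0},{"grip":0.06,"tx":0.001,"ty":0,"tz":0,"roll":0},{"grip":0.06,"tx":0.001,"ty":0,"tz":0,"roll":0},{"grip":0.06,"tx":0.001,"ty":0,"tz":0,"roll":0}]' | grep -E "tcp|force:"
python3 -m crank '[{"grip":0.06,"tx":0.0005,"ty":0,"tz":0,"roll":0},{"grip":0.06,"tx":0.001,"ty":0,"tz":0,"roll":0},{"grip":0.06,"tx":0.001,"ty":0,"tz":0,"roll":0},{"grip":0.06,"tx":0.001,"ty":0,"tz":0,"roll":0},{"grip":0.06,"tx":0.001,"ty":0,"tz":0,"roll":0}]' | grep -E "tcp|force:"
```

```text
tcp_pos: [0.5288, 0.1547, 0.0162]
force: [-6.8, -0.2, 4.7]
grasp_force: 3.5
tcp_pos: [0.5289, 0.1545, 0.0161]
force: [-10.5, 2.0, 6.4]
grasp_force: 5.5
```

Firm at x=0.5288 with 10 N. I'll back off, turn, and go to the left panel's right side.

```bash
python3 -m crank '[{"grip":0.06,"tx":-0.008,"ty":0,"tz":0,"roll":0},{"grip":0.06,"tx":-0.016,"ty":0,"tz":0.02,"roll":-5},{"grip":0.06,"tx":-0.01,"ty":0,"tz":0.048,"roll":-12},{"grip":0.06,"tx":0.01,"ty":-0.02,"tz":0.05,"roll":-19},{"grip":0.06,"tx":0.03,"ty":-0.04,"tz":0.05,"roll":-26}]' | grep -E "tcp|force:"
python3 -m crank '[{"grip":0.06,"tx":0.01,"ty":-0.01,"tz":0,"roll":-7},{"grip":0.06,"tx":0.02,"ty":-0.02,"tz":0,"roll":-14},{"grip":0.06,"tx":0.03,"ty":-0.03,"tz":0,"roll":-21},{"grip":0.06,"tx":0.037,"ty":-0.0385,"tz":0,"roll":-28},{"grip":0.06,"tx":0.037,"ty":-0.0385,"tz":0,"roll":-35}]' | grep -E "tcp|force:"
python3 -m crank '[{"grip":0.06,"tx":0,"ty":0,"tz":0,"roll":-7},{"grip":0.06,"tx":0,"ty":0,"tz":-0.005,"roll":-14},{"grip":0.06,"tx":0,"ty":0,"tz":-0.015,"roll":-21},{"grip":0.06,"tx":0,"ty":0,"tz":-0.035,"roll":-28},{"grip":0.06,"tx":0,"ty":0,"tz":-0.05,"roll":-29}]'
python3 -c "
from m import *
rects('scene')"
```

```text
tcp_pos: [0.563, 0.1163, 0.0691]
force: [1.0, -0.1, -0.7]
grasp_force: 0.0
tcp_pos: [0.5995, 0.0752, 0.0662]
force: [-0.5, 0.0, -0.2]
grasp_force: 0.0
clock: 7.93
tcp_pos: [0.5984, 0.0766, 0.0158]
eef_rot: [-0.689, 0.724, -0.0, 0.001]
force: [-0.4, 0.1, -0.4]
width: 0.0601
grasp_force: 0.0
scene 588 c 0.5063 -0.2398 wh 0.1317 0.0922 a 5.7 z nan
scene 656 c 0.6064 -0.0301 wh 0.1899 0.0931 a 48.8 z nan
scene 952 c 0.5967 0.1585 wh 0.0811 0.1424 a 84.7 z nan
```

```bash
python3 -m crank '[{"grip":0.06,"tx":0,"ty":0.005,"tz":0,"roll":0},{"grip":0.06,"tx":0.0004,"ty":0.01,"tz":0,"roll":0},{"grip":0.06,"tx":0.0006,"ty":0.015,"tz":0,"roll":0},{"grip":0.06,"tx":0.0008,"ty":0.02,"tz":0,"roll":0},{"grip":0.06,"tx":0.001,"ty":0.025,"tz":0,"roll":0}]' | grep -E "tcp|force:"
python3 -m crank '[{"grip":0.06,"tx":0,"ty":0.003,"tz":0,"roll":0},{"grip":0.06,"tx":0.0002,"ty":0.006,"tz":0,"roll":0},{"grip":0.06,"tx":0.0004,"ty":0.009,"tz":0,"roll":0},{"grip":0.06,"tx":0.0005,"ty":0.012,"tz":0,"roll":0},{"grip":0.06,"tx":0.0006,"ty":0.014,"tz":0,"roll":0}]' | grep -E "tcp|force:"
python3 -m crank '[{"grip":0.06,"tx":0,"ty":0.001,"tz":0,"roll":0},{"grip":0.06,"tx":0,"ty":0.002,"tz":0,"roll":0},{"grip":0.06,"tx":0,"ty":0.003,"tz":0,"roll":0},{"grip":0.06,"tx":0,"ty":0.003,"tz":0,"roll":0},{"grip":0.06,"tx":0,"ty":0.003,"tz":0,"roll":0}]' | grep -E "tcp|force:"
python3 -m crank '[{"grip":0.06,"tx":0,"ty":0.001,"tz":0,"roll":0},{"grip":0.06,"tx":0,"ty":0.002,"tz":0,"roll":0},{"grip":0.06,"tx":0,"ty":0.003,"tz":0,"roll":0},{"grip":0.06,"tx":0,"ty":0.003,"tz":0,"roll":0},{"grip":0.06,"tx":0,"ty":0.003,"tz":0,"roll":0}]' | grep -E "tcp|force:"
```

```text
tcp_pos: [0.5995, 0.1023, 0.0173]
force: [-0.9, -1.7, 1.0]
grasp_force: 0.6
tcp_pos: [0.5996, 0.1158, 0.0164]
force: [-0.3, -1.2, 0.3]
grasp_force: 0.6
tcp_pos: [0.5996, 0.1186, 0.0162]
force: [0.2, -0.5, 0.2]
grasp_force: 0.0
tcp_pos: [0.5996, 0.1216, 0.0163]
force: [-0.6, 0.5, -0.2]
grasp_force: 0.0
```

```bash
for k in 1; do python3 -m crank '[{"grip":0.06,"tx":0,"ty":0.001,"tz":0,"roll":0},{"grip":0.06,"tx":0,"ty":0.002,"tz":0,"roll":0},{"grip":0.06,"tx":0,"ty":0.003,"tz":0,"roll":0},{"grip":0.06,"tx":0,"ty":0.003,"tz":0,"roll":0},{"grip":0.06,"tx":0,"ty":0.003,"tz":0,"roll":0}]' | grep -E "tcp|force:"; done
python3 -m crank '[{"grip":0.06,"tx":0,"ty":0.0005,"tz":0,"roll":0},{"grip":0.06,"tx":0,"ty":0.001,"tz":0,"roll":0},{"grip":0.06,"tx":0,"ty":0.0015,"tz":0,"roll":0},{"grip":0.06,"tx":0,"ty":0.002,"tz":0,"roll":0},{"grip":0.06,"tx":0,"ty":0.0025,"tz":0,"roll":0}]' | grep -E "tcp|force:"
python3 -m crank '[{"grip":0.06,"tx":0,"ty":0.0005,"tz":0,"roll":0},{"grip":0.06,"tx":0,"ty":0.001,"tz":0,"roll":0},{"grip":0.06,"tx":0,"ty":0.0015,"tz":0,"roll":0},{"grip":0.06,"tx":0,"ty":0.002,"tz":0,"roll":0},{"grip":0.06,"tx":0,"ty":0.002,"tz":0,"roll":0}]' | grep -E "tcp|force:"
python3 -m crank '[{"grip":0.06,"tx":0,"ty":0.0005,"tz":0,"roll":0},{"grip":0.06,"tx":0,"ty":0.001,"tz":0,"roll":0},{"grip":0.06,"tx":0,"ty":0.0015,"tz":0,"roll":0},{"grip":0.06,"tx":0,"ty":0.002,"tz":0,"roll":0},{"grip":0.06,"tx":0,"ty":0.002,"tz":0,"roll":0}]' | grep -E "tcp|force:"
```

```text
tcp_pos: [0.5996, 0.1247, 0.0163]
force: [-0.3, 0.3, 0.4]
grasp_force: 0.0
tcp_pos: [0.5996, 0.127, 0.0163]
force: [0.4, -0.9, 0.6]
grasp_force: 0.5
tcp_pos: [0.5996, 0.1291, 0.0163]
force: [-0.4, -1.1, 1.1]
grasp_force: 0.3
tcp_pos: [0.5996, 0.1311, 0.0163]
force: [0.0, -0.6, 0.6]
grasp_force: 0.3
```

```bash
python3 -m crank '[{"grip":0.06,"tx":0,"ty":0.0005,"tz":0,"roll":0},{"grip":0.06,"tx":0,"ty":0.001,"tz":0,"roll":0},{"grip":0.06,"tx":0,"ty":0.0015,"tz":0,"roll":0},{"grip":0.06,"tx":0,"ty":0.002,"tz":0,"roll":0},{"grip":0.06,"tx":0,"ty":0.002,"tz":0,"roll":0}]' | grep -E "tcp|force:"
python3 -m crank '[{"grip":0.06,"tx":0,"ty":0.0005,"tz":0,"roll":0},{"grip":0.06,"tx":0,"ty":0.001,"tz":0,"roll":0},{"grip":0.06,"tx":0,"ty":0.0015,"tz":0,"roll":0},{"grip":0.06,"tx":0,"ty":0.0015,"tz":0,"roll":0},{"grip":0.06,"tx":0,"ty":0.0015,"tz":0,"roll":0}]' | grep -E "tcp|force:"
python3 -c "
from m import *
rects('scene')"
```

```text
tcp_pos: [0.5996, 0.1326, 0.0163]
force: [0.7, -4.3, 0.8]
grasp_force: 1.9
tcp_pos: [0.5996, 0.1328, 0.0163]
force: [4.0, -10.8, 1.0]
grasp_force: 5.2
scene 630 c 0.5084 -0.2377 wh 0.1301 0.0891 a 5.0 z nan
scene 863 c 0.6067 -0.0183 wh 0.2345 0.1097 a 52.5 z nan
scene 1039 c 0.6032 0.1949 wh 0.0899 0.1271 a 86.2 z nan
```

Firm at y=0.1328. The tool drags slightly in -x there, so I'll nudge +x while lightly pressed to keep the panel seated on the far batten.

```bash
python3 -m crank '[{"grip":0.06,"tx":0.0005,"ty":0,"tz":0,"roll":0},{"grip":0.06,"tx":0.001,"ty":0,"tz":0,"roll":0},{"grip":0.06,"tx":0.0015,"ty":0,"tz":0,"roll":0},{"grip":0.06,"tx":0.002,"ty":0,"tz":0,"roll":0},{"grip":0.06,"tx":0.002,"ty":0,"tz":0,"roll":0}]' | grep -E "tcp|force:"
python3 -m crank '[{"grip":0.06,"tx":0.0005,"ty":0,"tz":0,"roll":0},{"grip":0.06,"tx":0.001,"ty":0,"tz":0,"roll":0},{"grip":0.06,"tx":0.0015,"ty":0,"tz":0,"roll":0},{"grip":0.06,"tx":0.0015,"ty":0,"tz":0,"roll":0},{"grip":0.06,"tx":0.0015,"ty":0,"tz":0,"roll":0}]' | grep -E "tcp|force:"
```

```text
tcp_pos: [0.6001, 0.1328, 0.0161]
force: [-2.4, -7.8, 3.5]
grasp_force: 4.0
tcp_pos: [0.601, 0.1327, 0.0157]
force: [-3.1, -6.5, 2.9]
grasp_force: 3.6
```

```bash
python3 -m crank '[{"grip":0.05,"tx":0,"ty":-0.01,"tz":0,"roll":0},{"grip":0.045,"tx":0,"ty":-0.014,"tz":0.02,"roll":5},{"grip":0.045,"tx":0,"ty":-0.014,"tz":0.048,"roll":12},{"grip":0.045,"tx":-0.03,"ty":-0.005,"tz":0.05,"roll":19},{"grip":0.045,"tx":-0.055,"ty":0.005,"tz":0.05,"roll":26}]' | grep -E "tcp|force:"
python3 -m crank '[{"grip":0.045,"tx":-0.012,"ty":0.014,"tz":0,"roll":7},{"grip":0.045,"tx":-0.024,"ty":0.028,"tz":0,"roll":14},{"grip":0.045,"tx":-0.036,"ty":0.044,"tz":0,"roll":21},{"grip":0.045,"tx":-0.036,"ty":0.044,"tz":0,"roll":28},{"grip":0.045,"tx":-0.036,"ty":0.044,"tz":0,"roll":35}]' | grep -E "tcp|force:"
python3 -m crank '[{"grip":0.045,"tx":0,"ty":0,"tz":0,"roll":7},{"grip":0.045,"tx":0,"ty":0,"tz":-0.005,"roll":14},{"grip":0.045,"tx":0,"ty":0,"tz":-0.015,"roll":21},{"grip":0.045,"tx":0,"ty":0,"tz":-0.035,"roll":28},{"grip":0.045,"tx":0,"ty":0,"tz":-0.05,"roll":29}]'
python3 -m crank '[{"grip":0.045,"tx":0.003,"ty":0,"tz":0,"roll":0},{"grip":0.045,"tx":0.006,"ty":0,"tz":0,"roll":0},{"grip":0.045,"tx":0.009,"ty":0,"tz":0,"roll":0},{"grip":0.045,"tx":0.012,"ty":0,"tz":0,"roll":0},{"grip":0.045,"tx":0.013,"ty":0,"tz":0,"roll":0}]' | grep -E "tcp|force:"
```

```text
tcp_pos: [0.5491, 0.1398, 0.0679]
force: [-1.7, 0.3, -1.2]
grasp_force: 0.0
tcp_pos: [0.5119, 0.1847, 0.0667]
force: [0.4, -0.3, 0.1]
grasp_force: 0.0
clock: 14.28
tcp_pos: [0.5125, 0.1839, 0.0159]
eef_rot: [1.0, -0.017, 0.001, -0.001]
force: [-1.9, 0.2, 0.3]
width: 0.045
grasp_force: 0.0
tcp_pos: [0.5263, 0.184, 0.0173]
force: [-0.0, 0.4, 0.1]
grasp_force: 0.0
```

```bash
python3 -m crank '[{"grip":0.045,"tx":0.0005,"ty":0,"tz":0,"roll":0},{"grip":0.045,"tx":0.001,"ty":0,"tz":0,"roll":0},{"grip":0.045,"tx":0.0015,"ty":0,"tz":0,"roll":0},{"grip":0.045,"tx":0.002,"ty":0,"tz":0,"roll":0},{"grip":0.045,"tx":0.0025,"ty":0,"tz":0,"roll":0}]' | grep -E "tcp|force:"
python3 -m crank '[{"grip":0.045,"tx":0.0005,"ty":0,"tz":0,"roll":0},{"grip":0.045,"tx":0.001,"ty":0,"tz":0,"roll":0},{"grip":0.045,"tx":0.0015,"ty":0,"tz":0,"roll":0},{"grip":0.045,"tx":0.002,"ty":0,"tz":0,"roll":0},{"grip":0.045,"tx":0.002,"ty":0,"tz":0,"roll":0}]' | grep -E "tcp|force:"
```

```text
tcp_pos: [0.5276, 0.1835, 0.0164]
force: [-0.7, 0.2, 0.3]
grasp_force: 0.0
tcp_pos: [0.5295, 0.1834, 0.0162]
force: [-0.6, 0.1, 0.5]
grasp_force: 0.4
```

```bash
python3 -m crank '[{"grip":0.045,"tx":0.0005,"ty":0,"tz":0,"roll":0},{"grip":0.045,"tx":0.001,"ty":0,"tz":0,"roll":0},{"grip":0.045,"tx":0.0015,"ty":0,"tz":0,"roll":0},{"grip":0.045,"tx":0.0015,"ty":0,"tz":0,"roll":0},{"grip":0.045,"tx":0.0015,"ty":0,"tz":0,"roll":0}]' | grep -E "tcp|force:"
python3 -m crank '[{"grip":0.045,"tx":0.0005,"ty":0,"tz":0,"roll":0},{"grip":0.045,"tx":0.001,"ty":0,"tz":0,"roll":0},{"grip":0.045,"tx":0.0015,"ty":0,"tz":0,"roll":0},{"grip":0.045,"tx":0.0015,"ty":0,"tz":0,"roll":0},{"grip":0.045,"tx":0.0015,"ty":0,"tz":0,"roll":0}]' | grep -E "tcp|force:"
```

```text
tcp_pos: [0.5299, 0.1832, 0.0162]
force: [-7.2, 1.2, 3.1]
grasp_force: 3.4
tcp_pos: [0.53, 0.1829, 0.016]
force: [-13.0, 3.0, 9.3]
grasp_force: 6.6
```

The left panel is home, firm again at the predicted x of 0.530. Now the centre panel.

```bash
python3 -m crank '[{"grip":0.045,"tx":-0.035,"ty":0,"tz":0,"roll":0},{"grip":0.06,"tx":-0.07,"ty":-0.01,"tz":0,"roll":0},{"grip":0.06,"tx":-0.07,"ty":-0.05,"tz":0,"roll":0},{"grip":0.06,"tx":-0.07,"ty":-0.09,"tz":0,"roll":0},{"grip":0.06,"tx":-0.07,"ty":-0.13,"tz":0,"roll":0}]' | grep -E "tcp|force:"
python3 -m crank '[{"grip":0.06,"tx":0,"ty":-0.04,"tz":0,"roll":0},{"grip":0.06,"tx":0,"ty":-0.08,"tz":0,"roll":0},{"grip":0.06,"tx":0,"ty":-0.093,"tz":0,"roll":0},{"grip":0.06,"tx":0.004,"ty":-0.093,"tz":0,"roll":0},{"grip":0.06,"tx":0.008,"ty":-0.093,"tz":0,"roll":0}]'
python3 -m crank '[{"grip":0.06,"tx":0.005,"ty":0,"tz":0,"roll":0},{"grip":0.06,"tx":0.01,"ty":-0.0004,"tz":0,"roll":0},{"grip":0.06,"tx":0.015,"ty":-0.0006,"tz":0,"roll":0},{"grip":0.06,"tx":0.02,"ty":-0.0008,"tz":0,"roll":0},{"grip":0.06,"tx":0.025,"ty":-0.001,"tz":0,"roll":0}]' | grep -E "tcp|force:"
python3 -m crank '[{"grip":0.06,"tx":0.001,"ty":0,"tz":0,"roll":0},{"grip":0.06,"tx":0.002,"ty":0,"tz":0,"roll":0},{"grip":0.06,"tx":0.003,"ty":0,"tz":0,"roll":0},{"grip":0.06,"tx":0.004,"ty":0,"tz":0,"roll":0},{"grip":0.06,"tx":0.005,"ty":0,"tz":0,"roll":0}]' | grep -E "tcp|force:"
python3 -c "
from m import *
rects('scene')"
```

```text
tcp_pos: [0.4624, 0.0533, 0.0167]
force: [1.2, 1.1, 0.4]
grasp_force: 0.0
clock: 17.2
tcp_pos: [0.471, -0.0404, 0.0165]
eef_rot: [1.0, -0.022, 0.0, -0.0]
force: [0.1, 0.3, -0.1]
width: 0.0604
grasp_force: 0.0
tcp_pos: [0.4958, -0.0401, 0.0161]
force: [-1.4, -0.4, 0.4]
grasp_force: 0.7
tcp_pos: [0.5004, -0.0405, 0.0162]
force: [-0.5, -0.1, -0.0]
grasp_force: 0.4
scene 632 c 0.505 -0.2411 wh 0.1469 0.0864 a 11.3 z nan
scene 905 c 0.5689 -0.0335 wh 0.0942 0.1496 a 86.8 z nan
scene 1032 c nan nan wh nan 0.0 a nan z nan
```

Next I'll push on slowly until firm.

```bash
python3 -m crank '[{"grip":0.06,"tx":0.001,"ty":0,"tz":0,"roll":0},{"grip":0.06,"tx":0.002,"ty":0,"tz":0,"roll":0},{"grip":0.06,"tx":0.003,"ty":0,"tz":0,"roll":0},{"grip":0.06,"tx":0.004,"ty":0,"tz":0,"roll":0},{"grip":0.06,"tx":0.005,"ty":0,"tz":0,"roll":0}]' | grep -E "tcp|force:"
python3 -m crank '[{"grip":0.06,"tx":0.0005,"ty":0,"tz":0,"roll":0},{"grip":0.06,"tx":0.001,"ty":0,"tz":0,"roll":0},{"grip":0.06,"tx":0.0015,"ty":0,"tz":0,"roll":0},{"grip":0.06,"tx":0.002,"ty":0,"tz":0,"roll":0},{"grip":0.06,"tx":0.0025,"ty":0,"tz":0,"roll":0}]' | grep -E "tcp|force:"
python3 -m crank '[{"grip":0.06,"tx":0.0005,"ty":0,"tz":0,"roll":0},{"grip":0.06,"tx":0.001,"ty":0,"tz":0,"roll":0},{"grip":0.06,"tx":0.0015,"ty":0,"tz":0,"roll":0},{"grip":0.06,"tx":0.002,"ty":0,"tz":0,"roll":0},{"grip":0.06,"tx":0.0025,"ty":0,"tz":0,"roll":0}]' | grep -E "tcp|force:"
```

```text
tcp_pos: [0.5057, -0.0405, 0.0163]
force: [-1.5, 0.0, 0.3]
grasp_force: 0.6
tcp_pos: [0.5081, -0.0405, 0.0163]
force: [-0.8, -0.0, 0.8]
grasp_force: 0.7
tcp_pos: [0.5106, -0.0405, 0.0163]
force: [-1.5, 0.2, 0.6]
grasp_force: 0.8
```

```bash
python3 -m crank '[{"grip":0.06,"tx":0.0005,"ty":0,"tz":0,"roll":0},{"grip":0.06,"tx":0.001,"ty":0,"tz":0,"roll":0},{"grip":0.06,"tx":0.0015,"ty":0,"tz":0,"roll":0},{"grip":0.06,"tx":0.002,"ty":0,"tz":0,"roll":0},{"grip":0.06,"tx":0.002,"ty":0,"tz":0,"roll":0}]' | grep -E "tcp|force:"
```

```text
tcp_pos: [0.5127, -0.0405, 0.0163]
force: [-0.8, -0.3, 0.5]
grasp_force: 0.6
```

```bash
python3 -m crank '[{"grip":0.06,"tx":0.0005,"ty":0,"tz":0,"roll":0},{"grip":0.06,"tx":0.001,"ty":0,"tz":0,"roll":0},{"grip":0.06,"tx":0.0015,"ty":0,"tz":0,"roll":0},{"grip":0.06,"tx":0.002,"ty":0,"tz":0,"roll":0},{"grip":0.06,"tx":0.002,"ty":0,"tz":0,"roll":0}]' | grep -E "tcp|force:"
python3 -m crank '[{"grip":0.06,"tx":0.0005,"ty":0,"tz":0,"roll":0},{"grip":0.06,"tx":0.001,"ty":0,"tz":0,"roll":0},{"grip":0.06,"tx":0.0015,"ty":0,"tz":0,"roll":0},{"grip":0.06,"tx":0.002,"ty":0,"tz":0,"roll":0},{"grip":0.06,"tx":0.002,"ty":0,"tz":0,"roll":0}]' | grep -E "tcp|force:"
```

```text
tcp_pos: [0.5143, -0.0405, 0.0162]
force: [-2.7, 0.7, 1.4]
grasp_force: 1.3
tcp_pos: [0.5144, -0.0409, 0.0159]
force: [-8.7, 1.5, 5.5]
grasp_force: 4.2
```

```bash
python3 -m crank '[{"grip":0.06,"tx":0.0005,"ty":0,"tz":0,"roll":0},{"grip":0.06,"tx":0.001,"ty":0,"tz":0,"roll":0},{"grip":0.06,"tx":0.0015,"ty":0,"tz":0,"roll":0},{"grip":0.06,"tx":0.0015,"ty":0,"tz":0,"roll":0},{"grip":0.06,"tx":0.0015,"ty":0,"tz":0,"roll":0}]' | grep -E "tcp|force:"
```

```text
tcp_pos: [0.5144, -0.0411, 0.0156]
force: [-11.2, 3.4, 7.0]
grasp_force: 6.0
```

Firm at x=0.5144. Now its right side.

```bash
python3 -m crank '[{"grip":0.06,"tx":-0.008,"ty":0,"tz":0,"roll":0},{"grip":0.06,"tx":-0.016,"ty":0,"tz":0.02,"roll":-5},{"grip":0.06,"tx":-0.01,"ty":0,"tz":0.048,"roll":-12},{"grip":0.06,"tx":0.01,"ty":-0.02,"tz":0.05,"roll":-19},{"grip":0.06,"tx":0.03,"ty":-0.04,"tz":0.05,"roll":-26}]' | grep -E "tcp|force:"
python3 -m crank '[{"grip":0.06,"tx":0.01,"ty":-0.01,"tz":0,"roll":-7},{"grip":0.06,"tx":0.02,"ty":-0.02,"tz":0,"roll":-14},{"grip":0.06,"tx":0.03,"ty":-0.03,"tz":0,"roll":-21},{"grip":0.06,"tx":0.037,"ty":-0.0385,"tz":0,"roll":-28},{"grip":0.06,"tx":0.037,"ty":-0.0385,"tz":0,"roll":-35}]' | grep -E "tcp|force:"
python3 -m crank '[{"grip":0.06,"tx":0,"ty":0,"tz":0,"roll":-7},{"grip":0.06,"tx":0,"ty":0,"tz":-0.005,"roll":-14},{"grip":0.06,"tx":0,"ty":0,"tz":-0.015,"roll":-21},{"grip":0.06,"tx":0,"ty":0,"tz":-0.03,"roll":-28},{"grip":0.06,"tx":0,"ty":0,"tz":-0.03,"roll":-29}]'
python3 - <<'E'
from m import *
rects('scene'); c=optics.camera("wrist"); cv2.imwrite("pics/w2.png",c["pixels"][:,:,::-1])
E
```

```text
tcp_pos: [0.5509, -0.0799, 0.0693]
force: [0.8, 0.7, 0.3]
grasp_force: 0.0
tcp_pos: [0.5872, -0.1203, 0.0664]
force: [0.4, -0.1, -0.1]
grasp_force: 0.0
clock: 22.25
tcp_pos: [0.5842, -0.119, 0.0342]
eef_rot: [-0.69, 0.724, 0.001, -0.001]
force: [-0.5, -0.1, 0.3]
width: 0.06
grasp_force: 0.0
scene 201 c 0.5863 -0.2088 wh 0.2057 0.0581 a 55.4 z 0.0331
scene 918 c 0.5906 -0.0353 wh 0.0986 0.1351 a 87.4 z nan
scene 1014 c nan nan wh 0.0 0.0 a 0.0 z nan
```

View pics/w2.png

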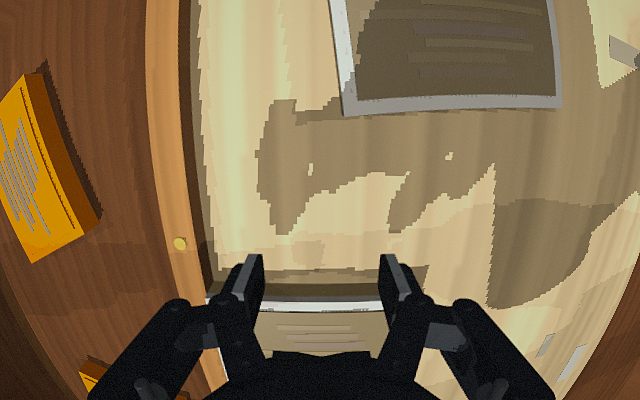

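The view shows the centre panel's right edge along row 300, squarely beyond the fingertips (250,260) and (390,260). The right panel is well clear at the top.

```bash
python3 -m crank '[{"grip":0.06,"tx":0,"ty":0,"tz":-0.01,"roll":0},{"grip":0.06,"tx":0,"ty":0,"tz":-0.02,"roll":0},{"grip":0.06,"tx":0,"ty":0.005,"tz":-0.02,"roll":0},{"grip":0.06,"tx":0.0005,"ty":0.01,"tz":-0.02,"roll":0},{"grip":0.06,"tx":0.001,"ty":0.015,"tz":-0.02,"roll":0}]' | grep -E "tcp|force:"
python3 -m crank '[{"grip":0.06,"tx":0,"ty":0.005,"tz":0,"roll":0},{"grip":0.06,"tx":0.0005,"ty":0.01,"tz":0,"roll":0},{"grip":0.06,"tx":0.0008,"ty":0.016,"tz":0,"roll":0},{"grip":0.06,"tx":0.0011,"ty":0.023,"tz":0,"roll":0},{"grip":0.06,"tx":0.0015,"ty":0.03,"tz":0,"roll":0}]' | grep -E "tcp|force:"
python3 -m crank '[{"grip":0.06,"tx":0.0004,"ty":0.008,"tz":0,"roll":0},{"grip":0.06,"tx":0.0008,"ty":0.016,"tz":0,"roll":0},{"grip":0.06,"tx":0.0012,"ty":0.024,"tz":0,"roll":0},{"grip":0.06,"tx":0.0016,"ty":0.032,"tz":0,"roll":0},{"grip":0.06,"tx":0.002,"ty":0.04,"tz":0,"roll":0}]' | grep -E "tcp|force:"
python3 -m crank '[{"grip":0.06,"tx":0.0004,"ty":0.008,"tz":0,"roll":0},{"grip":0.06,"tx":0.0008,"ty":0.016,"tz":0,"roll":0},{"grip":0.06,"tx":0.0012,"ty":0.024,"tz":0,"roll":0},{"grip":0.06,"tx":0.0016,"ty":0.032,"tz":0,"roll":0},{"grip":0.06,"tx":0.002,"ty":0.04,"tz":0,"roll":0}]' | grep -E "tcp|force:"
```

```text
tcp_pos: [0.5862, -0.1035, 0.0163]
force: [-0.0, 0.6, 0.5]
grasp_force: 0.0
tcp_pos: [0.5875, -0.0735, 0.0165]
force: [-1.9, -2.0, 1.0]
grasp_force: 1.1
tcp_pos: [0.5894, -0.0332, 0.0163]
force: [-1.2, -1.9, 0.6]
grasp_force: 1.2
tcp_pos: [0.5915, 0.0068, 0.0162]
force: [-0.8, -2.0, 0.6]
grasp_force: 1.1
```

```bash
python3 -m crank '[{"grip":0.06,"tx":0.0002,"ty":0.004,"tz":0,"roll":0},{"grip":0.06,"tx":0.0004,"ty":0.008,"tz":0,"roll":0},{"grip":0.06,"tx":0.0006,"ty":0.011,"tz":0,"roll":0},{"grip":0.06,"tx":0.0007,"ty":0.014,"tz":0,"roll":0},{"grip":0.06,"tx":0.0008,"ty":0.016,"tz":0,"roll":0}]' | grep -E "tcp|force:"
python3 -m crank '[{"grip":0.06,"tx":0,"ty":0.001,"tz":0,"roll":0},{"grip":0.06,"tx":0.0001,"ty":0.002,"tz":0,"roll":0},{"grip":0.06,"tx":0.0002,"ty":0.003,"tz":0,"roll":0},{"grip":0.06,"tx":0.0002,"ty":0.004,"tz":0,"roll":0},{"grip":0.06,"tx":0.0002,"ty":0.004,"tz":0,"roll":0}]' | grep -E "tcp|force:"
python3 -m crank '[{"grip":0.06,"tx":0,"ty":0.001,"tz":0,"roll":0},{"grip":0.06,"tx":0.0001,"ty":0.002,"tz":0,"roll":0},{"grip":0.06,"tx":0.0002,"ty":0.003,"tz":0,"roll":0},{"grip":0.06,"tx":0.0002,"ty":0.003,"tz":0,"roll":0},{"grip":0.06,"tx":0.0002,"ty":0.003,"tz":0,"roll":0}]' | grep -E "tcp|force:"
```

```text
tcp_pos: [0.5924, 0.0222, 0.0162]
force: [-1.7, -2.7, 1.1]
grasp_force: 0.9
tcp_pos: [0.5926, 0.0261, 0.0163]
force: [-1.5, -1.4, -0.2]
grasp_force: 0.5
tcp_pos: [0.593, 0.0292, 0.0164]
force: [-0.9, -1.4, -0.1]
grasp_force: 0.4
```

```bash
python3 -m crank '[{"grip":0.06,"tx":0,"ty":0.0005,"tz":0,"roll":0},{"grip":0.06,"tx":0,"ty":0.001,"tz":0,"roll":0},{"grip":0.06,"tx":0.0001,"ty":0.0015,"tz":0,"roll":0},{"grip":0.06,"tx":0.0001,"ty":0.002,"tz":0,"roll":0},{"grip":0.06,"tx":0.0001,"ty":0.002,"tz":0,"roll":0}]' | grep -E "tcp|force:"
```

```text
tcp_pos: [0.5928, 0.0309, 0.0163]
force: [-1.0, -2.1, 0.7]
grasp_force: 1.0
```

```bash
python3 -m crank '[{"grip":0.06,"tx":0,"ty":0.0005,"tz":0,"roll":0},{"grip":0.06,"tx":0,"ty":0.001,"tz":0,"roll":0},{"grip":0.06,"tx":0.0001,"ty":0.0015,"tz":0,"roll":0},{"grip":0.06,"tx":0.0001,"ty":0.002,"tz":0,"roll":0},{"grip":0.06,"tx":0.0001,"ty":0.002,"tz":0,"roll":0}]' | grep -E "tcp|force:"
python3 -m crank '[{"grip":0.06,"tx":0,"ty":0.0005,"tz":0,"roll":0},{"grip":0.06,"tx":0,"ty":0.001,"tz":0,"roll":0},{"grip":0.06,"tx":0.0001,"ty":0.0015,"tz":0,"roll":0},{"grip":0.06,"tx":0.0001,"ty":0.002,"tz":0,"roll":0},{"grip":0.06,"tx":0.0001,"ty":0.002,"tz":0,"roll":0}]' | grep -E "tcp|force:"
```

```text
tcp_pos: [0.5928, 0.032, 0.0163]
force: [-0.2, -7.5, 0.7]
grasp_force: 4.0
tcp_pos: [0.5928, 0.0321, 0.0163]
force: [2.0, -18.7, 0.1]
grasp_force: 8.9
```

```bash
python3 -m crank '[{"grip":0.06,"tx":0,"ty":0.0005,"tz":0,"roll":0},{"grip":0.06,"tx":0,"ty":0.001,"tz":0,"roll":0},{"grip":0.06,"tx":0.0001,"ty":0.0015,"tz":0,"roll":0},{"grip":0.06,"tx":0.0001,"ty":0.0015,"tz":0,"roll":0},{"grip":0.06,"tx":0.0001,"ty":0.0015,"tz":0,"roll":0}]' | grep -E "tcp|force:"
```

```text
tcp_pos: [0.5927, 0.0322, 0.0163]
force: [3.3, -25.3, 0.9]
grasp_force: 12.5
```

Firm at y=0.0322. I'll check it against the far batten again.

```bash
python3 -m crank '[{"grip":0.06,"tx":0,"ty":-0.014,"tz":0,"roll":0},{"grip":0.06,"tx":0,"ty":-0.02,"tz":0.02,"roll":5},{"grip":0.06,"tx":0,"ty":-0.02,"tz":0.048,"roll":12},{"grip":0.06,"tx":-0.03,"ty":-0.008,"tz":0.05,"roll":19},{"grip":0.06,"tx":-0.055,"ty":0.005,"tz":0.05,"roll":26}]' | grep -E "tcp|force:"
python3 -m crank '[{"grip":0.06,"tx":-0.012,"ty":0.017,"tz":0,"roll":7},{"grip":0.06,"tx":-0.024,"ty":0.034,"tz":0,"roll":14},{"grip":0.06,"tx":-0.036,"ty":0.051,"tz":0,"roll":21},{"grip":0.06,"tx":-0.036,"ty":0.051,"tz":0,"roll":28},{"grip":0.06,"tx":-0.036,"ty":0.051,"tz":0,"roll":35}]' | grep -E "tcp|force:"
python3 -m crank '[{"grip":0.06,"tx":0,"ty":0,"tz":0,"roll":7},{"grip":0.06,"tx":0,"ty":0,"tz":-0.005,"roll":14},{"grip":0.06,"tx":0,"ty":0,"tz":-0.015,"roll":21},{"grip":0.06,"tx":0,"ty":0,"tz":-0.035,"roll":28},{"grip":0.06,"tx":0,"ty":0,"tz":-0.05,"roll":29}]'
python3 -m crank '[{"grip":0.06,"tx":0.003,"ty":0,"tz":0,"roll":0},{"grip":0.06,"tx":0.006,"ty":0,"tz":0,"roll":0},{"grip":0.06,"tx":0.009,"ty":0,"tz":0,"roll":0},{"grip":0.06,"tx":0.012,"ty":0,"tz":0,"roll":0},{"grip":0.06,"tx":0.013,"ty":0,"tz":0,"roll":0}]' | grep -E "tcp|force:"
python3 -m crank '[{"grip":0.06,"tx":0.0005,"ty":0,"tz":0,"roll":0},{"grip":0.06,"tx":0.001,"ty":0,"tz":0,"roll":0},{"grip":0.06,"tx":0.0015,"ty":0,"tz":0,"roll":0},{"grip":0.06,"tx":0.002,"ty":0,"tz":0,"roll":0},{"grip":0.06,"tx":0.0025,"ty":0,"tz":0,"roll":0}]' | grep -E "tcp|force:"
```

```text
tcp_pos: [0.5395, 0.0419, 0.0679]
force: [-1.4, 0.5, -0.6]
grasp_force: 0.0
tcp_pos: [0.5022, 0.0941, 0.0668]
force: [0.0, -0.5, 0.2]
grasp_force: 0.0
clock: 28.18
tcp_pos: [0.5028, 0.0933, 0.016]
eef_rot: [1.0, -0.017, 0.001, -0.001]
force: [0.6, 0.3, 0.3]
width: 0.0601
grasp_force: 0.0
tcp_pos: [0.5166, 0.093, 0.0173]
force: [0.7, -0.3, -0.4]
grasp_force: 0.0
tcp_pos: [0.5177, 0.0925, 0.0164]
force: [-0.6, -0.3, 0.7]
grasp_force: 0.0
```

```bash
python3 -m crank '[{"grip":0.06,"tx":0.0005,"ty":0,"tz":0,"roll":0},{"grip":0.06,"tx":0.001,"ty":0,"tz":0,"roll":0},{"grip":0.06,"tx":0.0015,"ty":0,"tz":0,"roll":0},{"grip":0.06,"tx":0.002,"ty":0,"tz":0,"roll":0},{"grip":0.06,"tx":0.0025,"ty":0,"tz":0,"roll":0}]' | grep -E "tcp|force:"
python3 -m crank '[{"grip":0.06,"tx":0.0005,"ty":0,"tz":0,"roll":0},{"grip":0.06,"tx":0.001,"ty":0,"tz":0,"roll":0},{"grip":0.06,"tx":0.0015,"ty":0,"tz":0,"roll":0},{"grip":0.06,"tx":0.0015,"ty":0,"tz":0,"roll":0},{"grip":0.06,"tx":0.0015,"ty":0,"tz":0,"roll":0}]' | grep -E "tcp|force:"
```

```text
tcp_pos: [0.5194, 0.0923, 0.0161]
force: [-6.1, 1.6, 4.1]
grasp_force: 2.8
tcp_pos: [0.5195, 0.092, 0.0159]
force: [-8.9, 3.9, 5.6]
grasp_force: 4.6
```

The centre panel is home. Now the right panel.

```bash
python3 -m crank '[{"grip":0.06,"tx":-0.03,"ty":0,"tz":0,"roll":0},{"grip":0.045,"tx":-0.055,"ty":-0.03,"tz":0,"roll":0},{"grip":0.045,"tx":-0.08,"ty":-0.06,"tz":0,"roll":0},{"grip":0.045,"tx":-0.095,"ty":-0.095,"tz":0,"roll":0},{"grip":0.045,"tx":-0.1125,"ty":-0.13,"tz":0,"roll":0}]' | grep -E "tcp|force:"
python3 -m crank '[{"grip":0.045,"tx":0,"ty":-0.04,"tz":0,"roll":0},{"grip":0.045,"tx":0,"ty":-0.08,"tz":0,"roll":0},{"grip":0.045,"tx":0,"ty":-0.12,"tz":0,"roll":0},{"grip":0.045,"tx":0,"ty":-0.16,"tz":0,"roll":0},{"grip":0.045,"tx":0,"ty":-0.2,"tz":0,"roll":0}]'
python3 -m crank '[{"grip":0.045,"tx":0,"ty":-0.011,"tz":0,"roll":0},{"grip":0.045,"tx":0,"ty":-0.011,"tz":0,"roll":0},{"grip":0.045,"tx":0.004,"ty":-0.011,"tz":0,"roll":0},{"grip":0.045,"tx":0.008,"ty":-0.011,"tz":0,"roll":0},{"grip":0.045,"tx":0.012,"ty":-0.011,"tz":0,"roll":0}]'
python3 -c "
from m import *
rects('side')"
```

```text
tcp_pos: [0.4085, -0.0383, 0.0165]
force: [1.8, 0.3, -0.4]
grasp_force: 0.0
clock: 30.68
tcp_pos: [0.4093, -0.2396, 0.0166]
eef_rot: [1.0, -0.021, 0.001, 0.0]
force: [1.6, 1.2, 0.0]
width: 0.045
grasp_force: 0.0
clock: 31.1
tcp_pos: [0.4219, -0.2478, 0.0165]
eef_rot: [1.0, -0.02, 0.0, 0.0]
force: [-0.2, 0.9, -0.3]
width: 0.0452
grasp_force: 0.0
side 894 c 0.5229 -0.0016 wh 0.5283 0.0376 a 61.5 z nan
side 519 c 0.4946 -0.2562 wh 0.1559 0.0907 a 11.2 z nan
```

```bash
python3 -m crank '[{"grip":0.045,"tx":0.005,"ty":0,"tz":0,"roll":0},{"grip":0.045,"tx":0.01,"ty":-0.0004,"tz":0,"roll":0},{"grip":0.045,"tx":0.015,"ty":-0.0006,"tz":0,"roll":0},{"grip":0.045,"tx":0.02,"ty":-0.0008,"tz":0,"roll":0},{"grip":0.045,"tx":0.025,"ty":-0.001,"tz":0,"roll":0}]' | grep -E "tcp|force:"
python3 -m crank '[{"grip":0.045,"tx":0.005,"ty":0,"tz":0,"roll":0},{"grip":0.045,"tx":0.01,"ty":-0.0004,"tz":0,"roll":0},{"grip":0.045,"tx":0.015,"ty":-0.0006,"tz":0,"roll":0},{"grip":0.045,"tx":0.02,"ty":-0.0008,"tz":0,"roll":0},{"grip":0.045,"tx":0.025,"ty":-0.001,"tz":0,"roll":0}]' | grep -E "tcp|force:"
python3 -m crank '[{"grip":0.045,"tx":0.004,"ty":0,"tz":0,"roll":0},{"grip":0.045,"tx":0.008,"ty":-0.0003,"tz":0,"roll":0},{"grip":0.045,"tx":0.012,"ty":-0.0005,"tz":0,"roll":0},{"grip":0.045,"tx":0.014,"ty":-0.0006,"tz":0,"roll":0},{"grip":0.045,"tx":0.016,"ty":-0.0007,"tz":0,"roll":0}]' | grep -E "tcp|force:"
python3 -c "
from m import *
rects('scene')"
```

```text
tcp_pos: [0.4465, -0.2493, 0.0162]
force: [-1.2, 0.0, 2.0]
grasp_force: 0.7
tcp_pos: [0.4717, -0.2506, 0.0163]
force: [-0.2, 0.2, 0.8]
grasp_force: 0.6
tcp_pos: [0.4873, -0.2512, 0.0163]
force: [-0.2, -1.0, 0.3]
grasp_force: 0.8
scene 647 c 0.5556 -0.2496 wh 0.0915 0.1432 a 85.6 z nan
scene 2105 c 0.5992 0.1442 wh 0.1877 0.1343 a 86.8 z nan
```

```bash
python3 -m crank '[{"grip":0.045,"tx":0.002,"ty":0,"tz":0,"roll":0},{"grip":0.045,"tx":0.004,"ty":0,"tz":0,"roll":0},{"grip":0.045,"tx":0.006,"ty":-0.0002,"tz":0,"roll":0},{"grip":0.045,"tx":0.008,"ty":-0.0003,"tz":0,"roll":0},{"grip":0.045,"tx":0.009,"ty":-0.0004,"tz":0,"roll":0}]' | grep -E "tcp|force:"
python3 -m crank '[{"grip":0.045,"tx":0.001,"ty":0,"tz":0,"roll":0},{"grip":0.045,"tx":0.002,"ty":0,"tz":0,"roll":0},{"grip":0.045,"tx":0.003,"ty":0,"tz":0,"roll":0},{"grip":0.045,"tx":0.004,"ty":0,"tz":0,"roll":0},{"grip":0.045,"tx":0.004,"ty":0,"tz":0,"roll":0}]' | grep -E "tcp|force:"
python3 -m crank '[{"grip":0.045,"tx":0.0005,"ty":0,"tz":0,"roll":0},{"grip":0.045,"tx":0.001,"ty":0,"tz":0,"roll":0},{"grip":0.045,"tx":0.0015,"ty":0,"tz":0,"roll":0},{"grip":0.045,"tx":0.002,"ty":0,"tz":0,"roll":0},{"grip":0.045,"tx":0.0025,"ty":0,"tz":0,"roll":0}]' | grep -E "tcp|force:"
```

```text
tcp_pos: [0.4965, -0.2516, 0.0163]
force: [-1.4, -0.0, 0.2]
grasp_force: 0.6
tcp_pos: [0.5005, -0.2516, 0.0163]
force: [-0.3, -0.3, 0.1]
grasp_force: 0.2
tcp_pos: [0.5027, -0.2516, 0.0163]
force: [-1.3, 0.3, 0.3]
grasp_force: 0.7
```

```bash
python3 -m crank '[{"grip":0.045,"tx":0.0005,"ty":0,"tz":0,"roll":0},{"grip":0.045,"tx":0.001,"ty":0,"tz":0,"roll":0},{"grip":0.045,"tx":0.0015,"ty":0,"tz":0,"roll":0},{"grip":0.045,"tx":0.002,"ty":0,"tz":0,"roll":0},{"grip":0.045,"tx":0.002,"ty":0,"tz":0,"roll":0}]' | grep -E "tcp|force:"
```

```text
tcp_pos: [0.5049, -0.2516, 0.0163]
force: [-0.8, 0.2, -0.4]
grasp_force: 0.5
```

```bash
python3 -m crank '[{"grip":0.045,"tx":0.0005,"ty":0,"tz":0,"roll":0},{"grip":0.045,"tx":0.001,"ty":0,"tz":0,"roll":0},{"grip":0.045,"tx":0.0015,"ty":0,"tz":0,"roll":0},{"grip":0.045,"tx":0.002,"ty":0,"tz":0,"roll":0},{"grip":0.045,"tx":0.002,"ty":0,"tz":0,"roll":0}]' | grep -E "tcp|force:"
python3 -m crank '[{"grip":0.045,"tx":0.0005,"ty":0,"tz":0,"roll":0},{"grip":0.045,"tx":0.001,"ty":0,"tz":0,"roll":0},{"grip":0.045,"tx":0.0015,"ty":0,"tz":0,"roll":0},{"grip":0.045,"tx":0.002,"ty":0,"tz":0,"roll":0},{"grip":0.045,"tx":0.002,"ty":0,"tz":0,"roll":0}]' | grep -E "tcp|force:"
```

```text
tcp_pos: [0.5069, -0.2516, 0.0163]
force: [-0.6, -0.5, 0.7]
grasp_force: 0.6
tcp_pos: [0.5089, -0.2516, 0.0163]
force: [-0.6, 0.1, 1.4]
grasp_force: 0.5
```

```bash
python3 -m crank '[{"grip":0.045,"tx":0.0005,"ty":0,"tz":0,"roll":0},{"grip":0.045,"tx":0.001,"ty":0,"tz":0,"roll":0},{"grip":0.045,"tx":0.0015,"ty":0,"tz":0,"roll":0},{"grip":0.045,"tx":0.0015,"ty":0,"tz":0,"roll":0},{"grip":0.045,"tx":0.0015,"ty":0,"tz":0,"roll":0}]' | grep -E "tcp|force:"
```

```text
tcp_pos: [0.5103, -0.2516, 0.0163]
force: [-0.7, -0.5, -0.0]
grasp_force: 0.4
```

```bash
python3 -m crank '[{"grip":0.045,"tx":0.0005,"ty":0,"tz":0,"roll":0},{"grip":0.045,"tx":0.001,"ty":0,"tz":0,"roll":0},{"grip":0.045,"tx":0.0015,"ty":0,"tz":0,"roll":0},{"grip":0.045,"tx":0.002,"ty":0,"tz":0,"roll":0},{"grip":0.045,"tx":0.002,"ty":0,"tz":0,"roll":0}]' | grep -E "tcp|force:"
python3 -m crank '[{"grip":0.045,"tx":0.0005,"ty":0,"tz":0,"roll":0},{"grip":0.045,"tx":0.001,"ty":0,"tz":0,"roll":0},{"grip":0.045,"tx":0.0015,"ty":0,"tz":0,"roll":0},{"grip":0.045,"tx":0.002,"ty":0,"tz":0,"roll":0},{"grip":0.045,"tx":0.002,"ty":0,"tz":0,"roll":0}]' | grep -E "tcp|force:"
```

```text
tcp_pos: [0.5105, -0.2516, 0.016]
force: [-6.5, 0.2, 5.0]
grasp_force: 3.1
tcp_pos: [0.5105, -0.2515, 0.0157]
force: [-11.2, 0.3, 6.6]
grasp_force: 5.4
```

```bash
python3 -m crank '[{"grip":0.045,"tx":0.0005,"ty":0,"tz":0,"roll":0},{"grip":0.045,"tx":0.001,"ty":0,"tz":0,"roll":0},{"grip":0.045,"tx":0.0015,"ty":0,"tz":0,"roll":0},{"grip":0.045,"tx":0.0015,"ty":0,"tz":0,"roll":0},{"grip":0.045,"tx":0.0015,"ty":0,"tz":0,"roll":0}]'
```

```text
clock: 36.62
tcp_pos: [0.5105, -0.2514, 0.0155]
eef_rot: [1.0, -0.022, -0.004, -0.001]
force: [-14.6, 0.8, 9.7]
width: 0.0452
grasp_force: 7.2
```

Firm at x=0.5105. I'll check where the tub stands before going to the right side.

Run:
```python
from m import *
for n in ("scene","side"):
    c=optics.camera(n)
    for r in landmark_of("tub",n)[:2]: print(n,r["p"],world(c,r["position"],0)[0].round(3))
rects("side")
```

```text
scene 0.8 [ 0.532 -0.455  0.   ]
scene 0.67 [0.598 0.174 0.   ]
side 0.98 [ 0.53  -0.467  0.   ]
side 903 c nan nan wh 0.0 0.0 a 0.0 z nan
side 418 c 0.5929 -0.2785 wh 0.1621 0.0514 a 39.2 z nan
```

```bash
python3 -m crank '[{"grip":0.045,"tx":-0.01,"ty":0,"tz":0,"roll":0},{"grip":0.06,"tx":-0.018,"ty":0,"tz":0.02,"roll":-5},{"grip":0.06,"tx":-0.01,"ty":0,"tz":0.048,"roll":-12},{"grip":0.06,"tx":0.01,"ty":-0.02,"tz":0.05,"roll":-19},{"grip":0.06,"tx":0.03,"ty":-0.04,"tz":0.05,"roll":-26}]' | grep -E "tcp|force:"
python3 -m crank '[{"grip":0.06,"tx":0.01,"ty":-0.01,"tz":0,"roll":-7},{"grip":0.06,"tx":0.02,"ty":-0.02,"tz":0,"roll":-14},{"grip":0.06,"tx":0.03,"ty":-0.0315,"tz":0,"roll":-21},{"grip":0.06,"tx":0.0335,"ty":-0.0315,"tz":0,"roll":-28},{"grip":0.06,"tx":0.0335,"ty":-0.0315,"tz":0,"roll":-35}]' | grep -E "tcp|force:"
python3 -m crank '[{"grip":0.06,"tx":0,"ty":0,"tz":0,"roll":-7},{"grip":0.06,"tx":0,"ty":0,"tz":-0.005,"roll":-14},{"grip":0.06,"tx":0,"ty":0,"tz":-0.015,"roll":-21},{"grip":0.06,"tx":0,"ty":0,"tz":-0.02,"roll":-28},{"grip":0.06,"tx":0,"ty":0,"tz":-0.02,"roll":-29}]'
python3 - <<'E'
from m import *
c=optics.camera("wrist"); cv2.imwrite("pics/w3.png",c["pixels"][:,:,::-1])
E
```

```text
tcp_pos: [0.5485, -0.2919, 0.0696]
force: [1.3, 0.2, -0.8]
grasp_force: 0.0
tcp_pos: [0.5808, -0.3239, 0.0661]
force: [-0.7, -0.6, -0.1]
grasp_force: 0.0
clock: 38.12
tcp_pos: [0.5791, -0.3229, 0.0452]
eef_rot: [-0.69, 0.724, 0.0, 0.0]
force: [-0.6, 0.6, -0.4]
width: 0.0599
grasp_force: 0.0
```

View pics/w3.png

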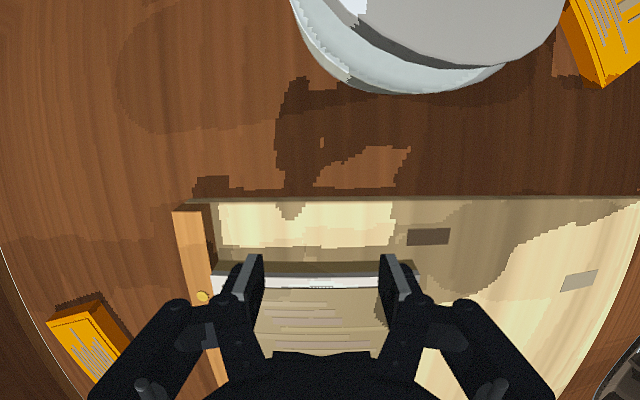

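Run:
```python
from m import *
c=optics.camera("wrist");K=c["intrinsics"];R=c["R"];o=-R.T@c["t"]
def ray(u,v,z):
    x=(u-K[0,2])/K[0,0];y=(v-K[1,2])/K[1,1];r=np.hypot(x,y)
    d=R.T@np.array([x/r*np.sin(r),y/r*np.sin(r),np.cos(r)]); return o+d*(z-o[2])/d[2]
p=c["pixels"][:,320].astype(int).sum(1); print([(v,p[v]) for v in range(262,296,2)])
for v in (270,274,278,282,288): print(v,ray(320,v,.032).round(4))
```

```text
[(262, np.int64(201)), (264, np.int64(214)), (266, np.int64(225)), (268, np.int64(205)), (270, np.int64(221)), (272, np.int64(228)), (274, np.int64(273)), (276, np.int64(212)), (278, np.int64(661)), (280, np.int64(615)), (282, np.int64(696)), (284, np.int64(706)), (286, np.int64(471)), (288, np.int64(294)), (290, np.int64(472)), (292, np.int64(454)), (294, np.int64(457))]
270 [ 0.5814 -0.3098  0.032 ]
274 [ 0.5815 -0.307   0.032 ]
278 [ 0.5816 -0.3041  0.032 ]
282 [ 0.5818 -0.3012  0.032 ]
288 [ 0.582  -0.2968  0.032 ]
```

The view shows the panel's right edge at row 278, 8 mm ahead of the fingers, and the tub clear at the top. Next: lower, then push.

```bash
python3 -m crank '[{"grip":0.06,"tx":0,"ty":-0.004,"tz":-0.01,"roll":0},{"grip":0.06,"tx":0,"ty":-0.004,"tz":-0.02,"roll":0},{"grip":0.06,"tx":0,"ty":-0.004,"tz":-0.03,"roll":0},{"grip":0.06,"tx":0,"ty":0,"tz":-0.03,"roll":0},{"grip":0.06,"tx":0.0005,"ty":0.006,"tz":-0.03,"roll":0}]' | grep -E "tcp|force:"
python3 -m crank '[{"grip":0.06,"tx":0,"ty":0.004,"tz":0,"roll":0},{"grip":0.06,"tx":0.0003,"ty":0.008,"tz":0,"roll":0},{"grip":0.06,"tx":0.0006,"ty":0.013,"tz":0,"roll":0},{"grip":0.06,"tx":0.0009,"ty":0.019,"tz":0,"roll":0},{"grip":0.06,"tx":0.0012,"ty":0.025,"tz":0,"roll":0}]' | grep -E "tcp|force:"
python3 -m crank '[{"grip":0.06,"tx":0.0004,"ty":0.008,"tz":0,"roll":0},{"grip":0.06,"tx":0.0008,"ty":0.016,"tz":0,"roll":0},{"grip":0.06,"tx":0.0011,"ty":0.024,"tz":0,"roll":0},{"grip":0.06,"tx":0.0014,"ty":0.032,"tz":0,"roll":0},{"grip":0.06,"tx":0.0018,"ty":0.04,"tz":0,"roll":0}]' | grep -E "tcp|force:"
python3 -m crank '[{"grip":0.06,"tx":0.0004,"ty":0.008,"tz":0,"roll":0},{"grip":0.06,"tx":0.0008,"ty":0.016,"tz":0,"roll":0},{"grip":0.06,"tx":0.0011,"ty":0.024,"tz":0,"roll":0},{"grip":0.06,"tx":0.0014,"ty":0.032,"tz":0,"roll":0},{"grip":0.06,"tx":0.0018,"ty":0.04,"tz":0,"roll":0}]' | grep -E "tcp|force:"
```

```text
tcp_pos: [0.5787, -0.317, 0.0149]
force: [0.4, -0.5, -0.2]
grasp_force: 0.0
tcp_pos: [0.581, -0.2916, 0.0167]
force: [-1.0, -0.9, 1.0]
grasp_force: 0.9
tcp_pos: [0.5828, -0.2512, 0.0165]
force: [-1.4, -1.6, 1.7]
grasp_force: 1.0
tcp_pos: [0.5844, -0.2113, 0.0163]
force: [-1.3, -3.1, 1.0]
grasp_force: 1.0
```

```bash
python3 -m crank '[{"grip":0.06,"tx":0.0004,"ty":0.008,"tz":0,"roll":0},{"grip":0.06,"tx":0.0008,"ty":0.016,"tz":0,"roll":0},{"grip":0.06,"tx":0.0011,"ty":0.024,"tz":0,"roll":0},{"grip":0.06,"tx":0.0014,"ty":0.032,"tz":0,"roll":0},{"grip":0.06,"tx":0.0018,"ty":0.04,"tz":0,"roll":0}]' | grep -E "tcp|force:"
python3 -m crank '[{"grip":0.06,"tx":0.0004,"ty":0.008,"tz":0,"roll":0},{"grip":0.06,"tx":0.0008,"ty":0.016,"tz":0,"roll":0},{"grip":0.06,"tx":0.0011,"ty":0.024,"tz":0,"roll":0},{"grip":0.06,"tx":0.0014,"ty":0.032,"tz":0,"roll":0},{"grip":0.06,"tx":0.0018,"ty":0.04,"tz":0,"roll":0}]' | grep -E "tcp|force:"
python3 -m crank '[{"grip":0.06,"tx":0.0004,"ty":0.008,"tz":0,"roll":0},{"grip":0.06,"tx":0.0008,"ty":0.016,"tz":0,"roll":0},{"grip":0.06,"tx":0.0011,"ty":0.023,"tz":0,"roll":0},{"grip":0.06,"tx":0.0014,"ty":0.03,"tz":0,"roll":0},{"grip":0.06,"tx":0.0016,"ty":0.036,"tz":0,"roll":0}]' | grep -E "tcp|force:"
python3 -m crank '[{"grip":0.06,"tx":0.0002,"ty":0.003,"tz":0,"roll":0},{"grip":0.06,"tx":0.0004,"ty":0.006,"tz":0,"roll":0},{"grip":0.06,"tx":0.0005,"ty":0.009,"tz":0,"roll":0},{"grip":0.06,"tx":0.0006,"ty":0.011,"tz":0,"roll":0},{"grip":0.06,"tx":0.0006,"ty":0.013,"tz":0,"roll":0}]' | grep -E "tcp|force:"
python3 -c "
from m import *
rects('scene')"
```

```text
tcp_pos: [0.5862, -0.1713, 0.0162]
force: [-1.2, -2.1, 0.5]
grasp_force: 1.0
tcp_pos: [0.588, -0.1313, 0.0162]
force: [-0.1, -1.2, 0.7]
grasp_force: 0.9
tcp_pos: [0.5898, -0.0953, 0.0163]
force: [-1.4, -1.6, 0.1]
grasp_force: 0.7
tcp_pos: [0.5903, -0.0831, 0.0163]
force: [-2.0, -1.7, -1.3]
grasp_force: 0.8
scene 851 c 0.5941 -0.0204 wh 0.0951 0.13 a 86.6 z nan
scene 2130 c 0.6044 0.1461 wh 0.1943 0.1345 a 83.1 z nan
```

```bash
python3 -m crank '[{"grip":0.06,"tx":0,"ty":0.001,"tz":0,"roll":0},{"grip":0.06,"tx":0.0001,"ty":0.002,"tz":0,"roll":0},{"grip":0.06,"tx":0.0002,"ty":0.003,"tz":0,"roll":0},{"grip":0.06,"tx":0.0002,"ty":0.004,"tz":0,"roll":0},{"grip":0.06,"tx":0.0002,"ty":0.005,"tz":0,"roll":0}]' | grep -E "tcp|force:"
python3 -m crank '[{"grip":0.06,"tx":0,"ty":0.001,"tz":0,"roll":0},{"grip":0.06,"tx":0.0001,"ty":0.002,"tz":0,"roll":0},{"grip":0.06,"tx":0.0001,"ty":0.003,"tz":0,"roll":0},{"grip":0.06,"tx":0.0001,"ty":0.003,"tz":0,"roll":0},{"grip":0.06,"tx":0.0001,"ty":0.003,"tz":0,"roll":0}]' | grep -E "tcp|force:"
python3 -m crank '[{"grip":0.06,"tx":0,"ty":0.0005,"tz":0,"roll":0},{"grip":0.06,"tx":0,"ty":0.001,"tz":0,"roll":0},{"grip":0.06,"tx":0.0001,"ty":0.0015,"tz":0,"roll":0},{"grip":0.06,"tx":0.0001,"ty":0.002,"tz":0,"roll":0},{"grip":0.06,"tx":0.0001,"ty":0.002,"tz":0,"roll":0}]' | grep -E "tcp|force:"
```

```text
tcp_pos: [0.5904, -0.0782, 0.0163]
force: [-1.5, -1.9, 0.1]
grasp_force: 1.0
tcp_pos: [0.5908, -0.0749, 0.0163]
force: [-0.8, -0.4, 1.3]
grasp_force: 0.4
tcp_pos: [0.5908, -0.073, 0.0163]
force: [-0.4, -0.8, 0.7]
grasp_force: 0.4
```

```bash
python3 -m crank '[{"grip":0.06,"tx":0,"ty":0.0005,"tz":0,"roll":0},{"grip":0.06,"tx":0,"ty":0.001,"tz":0,"roll":0},{"grip":0.06,"tx":0.0001,"ty":0.0015,"tz":0,"roll":0},{"grip":0.06,"tx":0.0001,"ty":0.002,"tz":0,"roll":0},{"grip":0.06,"tx":0.0001,"ty":0.002,"tz":0,"roll":0}]'
```

```text
clock: 43.27
tcp_pos: [0.5908, -0.071, 0.0163]
eef_rot: [-0.692, 0.722, -0.0, 0.0]
force: [-0.1, -1.6, -0.1]
width: 0.0599
grasp_force: 0.3
```

```bash
python3 -m crank '[{"grip":0.06,"tx":0,"ty":0.0005,"tz":0,"roll":0},{"grip":0.06,"tx":0,"ty":0.001,"tz":0,"roll":0},{"grip":0.06,"tx":0.0001,"ty":0.0015,"tz":0,"roll":0},{"grip":0.06,"tx":0.0001,"ty":0.002,"tz":0,"roll":0},{"grip":0.06,"tx":0.0001,"ty":0.0025,"tz":0,"roll":0}]' | grep -E "tcp|force:"
python3 -m crank '[{"grip":0.06,"tx":0,"ty":0.0005,"tz":0,"roll":0},{"grip":0.06,"tx":0,"ty":0.001,"tz":0,"roll":0},{"grip":0.06,"tx":0.0001,"ty":0.0015,"tz":0,"roll":0},{"grip":0.06,"tx":0.0001,"ty":0.002,"tz":0,"roll":0},{"grip":0.06,"tx":0.0001,"ty":0.002,"tz":0,"roll":0}]' | grep -E "tcp|force:"
```

```text
tcp_pos: [0.5909, -0.0686, 0.0163]
force: [-1.6, 0.2, 0.3]
grasp_force: 0.6
tcp_pos: [0.591, -0.0665, 0.0163]
force: [0.2, -0.1, 0.3]
grasp_force: 0.3
```

```bash
python3 -m crank '[{"grip":0.06,"tx":0,"ty":0.0005,"tz":0,"roll":0},{"grip":0.06,"tx":0,"ty":0.001,"tz":0,"roll":0},{"grip":0.06,"tx":0.0001,"ty":0.0015,"tz":0,"roll":0},{"grip":0.06,"tx":0.0001,"ty":0.0015,"tz":0,"roll":0},{"grip":0.06,"tx":0.0001,"ty":0.0015,"tz":0,"roll":0}]' | grep -E "tcp|force:"
```

```text
tcp_pos: [0.5911, -0.065, 0.0163]
force: [-0.7, -0.9, -0.7]
grasp_force: 0.3
```

```bash
python3 -m crank '[{"grip":0.06,"tx":0,"ty":0.0005,"tz":0,"roll":0},{"grip":0.06,"tx":0,"ty":0.001,"tz":0,"roll":0},{"grip":0.06,"tx":0.0001,"ty":0.0015,"tz":0,"roll":0},{"grip":0.06,"tx":0.0001,"ty":0.002,"tz":0,"roll":0},{"grip":0.06,"tx":0.0001,"ty":0.0025,"tz":0,"roll":0}]' | grep -E "tcp|force:"
python3 -m crank '[{"grip":0.06,"tx":0,"ty":0.0005,"tz":0,"roll":0},{"grip":0.06,"tx":0,"ty":0.001,"tz":0,"roll":0},{"grip":0.06,"tx":0.0001,"ty":0.0015,"tz":0,"roll":0},{"grip":0.06,"tx":0.0001,"ty":0.0015,"tz":0,"roll":0},{"grip":0.06,"tx":0.0001,"ty":0.0015,"tz":0,"roll":0}]' | grep -E "tcp|force:"
```

```text
tcp_pos: [0.5911, -0.0631, 0.0163]
force: [0.9, -8.0, -0.7]
grasp_force: 3.8
tcp_pos: [0.5911, -0.063, 0.0164]
force: [0.6, -12.2, -1.1]
grasp_force: 6.3
```

```bash
python3 -m crank '[{"grip":0.06,"tx":0,"ty":0.0005,"tz":0,"roll":0},{"grip":0.06,"tx":0,"ty":0.001,"tz":0,"roll":0},{"grip":0.06,"tx":0.0001,"ty":0.0012,"tz":0,"roll":0},{"grip":0.06,"tx":0.0001,"ty":0.0012,"tz":0,"roll":0},{"grip":0.06,"tx":0.0001,"ty":0.0012,"tz":0,"roll":0}]' | grep -E "tcp|force:"
```

```text
tcp_pos: [0.5911, -0.0629, 0.0164]
force: [2.1, -17.9, -1.3]
grasp_force: 9.5
```

Firm at y=-0.063. Last far-batten check for the right panel.

```bash
python3 -m crank '[{"grip":0.06,"tx":0,"ty":-0.014,"tz":0,"roll":0},{"grip":0.06,"tx":0,"ty":-0.02,"tz":0.02,"roll":5},{"grip":0.06,"tx":0,"ty":-0.02,"tz":0.048,"roll":12},{"grip":0.06,"tx":-0.03,"ty":-0.008,"tz":0.05,"roll":19},{"grip":0.06,"tx":-0.055,"ty":0.005,"tz":0.05,"roll":26}]' | grep -E "tcp|force:"
python3 -m crank '[{"grip":0.06,"tx":-0.012,"ty":0.017,"tz":0,"roll":7},{"grip":0.06,"tx":-0.024,"ty":0.034,"tz":0,"roll":14},{"grip":0.06,"tx":-0.034,"ty":0.05,"tz":0,"roll":21},{"grip":0.06,"tx":-0.034,"ty":0.05,"tz":0,"roll":28},{"grip":0.06,"tx":-0.034,"ty":0.05,"tz":0,"roll":35}]' | grep -E "tcp|force:"
python3 -m crank '[{"grip":0.06,"tx":0,"ty":0,"tz":0,"roll":7},{"grip":0.06,"tx":0,"ty":0,"tz":-0.005,"roll":14},{"grip":0.06,"tx":0,"ty":0,"tz":-0.015,"roll":21},{"grip":0.06,"tx":0,"ty":0,"tz":-0.035,"roll":28},{"grip":0.06,"tx":0,"ty":0,"tz":-0.05,"roll":29}]' | grep -E "tcp|force:"
python3 -m crank '[{"grip":0.06,"tx":0.003,"ty":0,"tz":0,"roll":0},{"grip":0.06,"tx":0.006,"ty":0,"tz":0,"roll":0},{"grip":0.06,"tx":0.009,"ty":0,"tz":0,"roll":0},{"grip":0.06,"tx":0.012,"ty":0,"tz":0,"roll":0},{"grip":0.06,"tx":0.013,"ty":0,"tz":0,"roll":0}]' | grep -E "tcp|force:"
python3 -m crank '[{"grip":0.06,"tx":0.0005,"ty":0,"tz":0,"roll":0},{"grip":0.06,"tx":0.001,"ty":0,"tz":0,"roll":0},{"grip":0.06,"tx":0.0015,"ty":0,"tz":0,"roll":0},{"grip":0.06,"tx":0.002,"ty":0,"tz":0,"roll":0},{"grip":0.06,"tx":0.0025,"ty":0,"tz":0,"roll":0}]' | grep -E "tcp|force:"
```

```text
tcp_pos: [0.5374, -0.055, 0.0677]
force: [-1.7, 1.0, -0.8]
grasp_force: 0.0
tcp_pos: [0.5022, -0.0039, 0.0667]
force: [0.6, -0.5, -0.8]
grasp_force: 0.0
tcp_pos: [0.5028, -0.0047, 0.0159]
force: [-0.7, 1.0, -0.5]
grasp_force: 0.0
tcp_pos: [0.5168, -0.0046, 0.0173]
force: [0.5, 0.5, 0.2]
grasp_force: 0.0
tcp_pos: [0.5179, -0.0049, 0.0164]
force: [1.2, 0.2, 0.1]
grasp_force: 0.0
```

```bash
python3 -m crank '[{"grip":0.06,"tx":0.0005,"ty":0,"tz":0,"roll":0},{"grip":0.06,"tx":0.001,"ty":0,"tz":0,"roll":0},{"grip":0.06,"tx":0.0015,"ty":0,"tz":0,"roll":0},{"grip":0.06,"tx":0.002,"ty":0,"tz":0,"roll":0},{"grip":0.06,"tx":0.0025,"ty":0,"tz":0,"roll":0}]' | grep -E "tcp|force:"
python3 -m crank '[{"grip":0.06,"tx":0.0005,"ty":0,"tz":0,"roll":0},{"grip":0.06,"tx":0.001,"ty":0,"tz":0,"roll":0},{"grip":0.06,"tx":0.0015,"ty":0,"tz":0,"roll":0},{"grip":0.06,"tx":0.0015,"ty":0,"tz":0,"roll":0},{"grip":0.06,"tx":0.0015,"ty":0,"tz":0,"roll":0}]'
```

```text
tcp_pos: [0.5197, -0.005, 0.0161]
force: [-3.6, 1.0, 1.8]
grasp_force: 1.8
clock: 48.68
tcp_pos: [0.5198, -0.0053, 0.0159]
eef_rot: [1.0, -0.021, -0.002, 0.0]
force: [-6.7, 2.0, 4.4]
width: 0.0602
grasp_force: 3.7
```

Firm where expected. Next I'll back off, lift, and check all three.

```bash
python3 -m crank '[{"grip":0.06,"tx":-0.015,"ty":0,"tz":0,"roll":0},{"grip":0.06,"tx":-0.03,"ty":0,"tz":0.03,"roll":0},{"grip":0.06,"tx":-0.03,"ty":0,"tz":0.07,"roll":0},{"grip":0.06,"tx":-0.03,"ty":0,"tz":0.11,"roll":0},{"grip":0.06,"tx":-0.03,"ty":0,"tz":0.15,"roll":0}]' | grep -E "tcp|force:"
python3 -m crank '[{"grip":0.06,"tx":0,"ty":-0.04,"tz":0.01,"roll":0},{"grip":0.06,"tx":0,"ty":-0.08,"tz":0.02,"roll":0},{"grip":0.06,"tx":0,"ty":-0.12,"tz":0.02,"roll":0},{"grip":0.06,"tx":0,"ty":-0.12,"tz":0.02,"roll":0},{"grip":0.06,"tx":0,"ty":-0.12,"tz":0.02,"roll":0}]'
python3 - <<'E'
from m import *
c,W=rects("scene"); cv2.imwrite("pics/f.png",cv2.resize(c["pixels"][150:290,270:470,::-1],None,fx=4,fy=4,interpolation=cv2.INTER_CUBIC))
E
```

```text
tcp_pos: [0.4916, -0.0051, 0.1683]
force: [2.1, 1.0, -0.5]
grasp_force: 0.0
clock: 49.52
tcp_pos: [0.4918, -0.1268, 0.1865]
eef_rot: [1.0, -0.023, 0.0, -0.0]
force: [-0.3, 0.2, -0.7]
width: 0.0602
grasp_force: 0.0
scene 2971 c 0.5953 0.0983 wh 0.2859 0.1345 a 87.5 z nan
```

View pics/f.png

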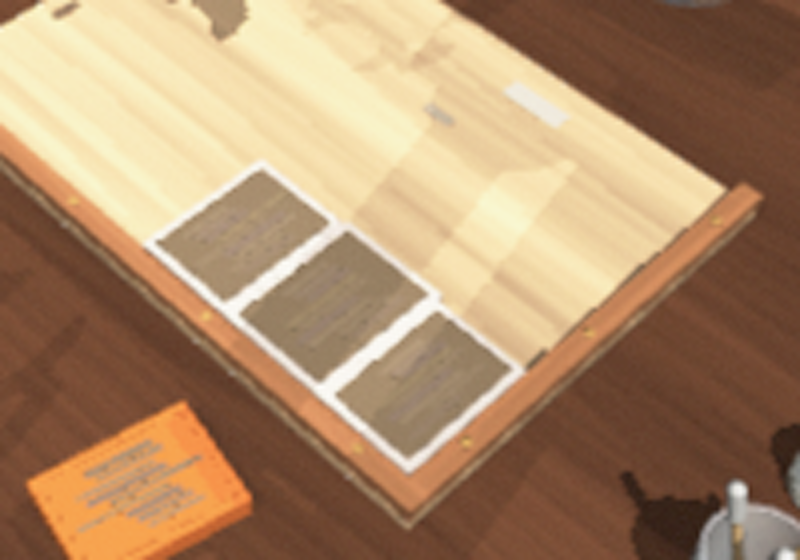

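The picture shows the three panels in a gapless row along the far batten, with the left panel in the corner at (410,465) and the gripper clear of everything.

```bash
python3 -c "
from cell import ticket
print(ticket.sign_off())"
```

```text
the job is handed in; nothing more can be done
None
```

The three panels lie home in a gapless row along the far batten from the left corner; each was pushed firm in order with at most about 25 N, and the job is handed in at about 50 s.

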